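# Load the vial tray on the shaker and clamp it

## Robot

A 7-joint arm with a two-finger parallel gripper is mounted at the origin on the work surface. World frame = base frame: x ahead of the robot, y to its left, z up, the work surface at z = 0. Lengths are in mm, angles in degrees, forces in N, time in s.
With the tool pointing down it reaches from about 350 to 900 mm from the base axis. Payload 8.1 kg.
Tool frame: the origin (TCP) lies at the centre of the arm's flange, where the gripper is bolted on; the fingertips stand 173 mm ahead of it and the grasp point (between the pads) lies 155 mm ahead of it; x points along the fingers, y is the direction in which the jaws open and shut, and the axes are right-handed (so a half turn about x gives the same grasp; the last joint's range is limited). The gripper opens to 85 mm and grips with 20 to 120 N. Pads are 22 mm wide; open, the fingers measure 114 mm over their backs; the gripper's body (76 mm by 85 mm) begins 54 mm behind the grasp point. The pads swing forward as they close: fully open they stand 13 mm farther back than shut.
Start: joints at [-70.451, 24.895, 1.432, 90.138, -0.665, 64.973, -4.303], TCP at [268.382, 564.45, 404.723] pointing down, gripper open.
Joint ranges: [-149.89, 149.89], [-25.12, 119.58], [-72.63, 75.52], [4.76, 147.25], [-75.54, 255.54], [6.69, 114.76], [-157.13, 157.13]. Speed limits (degrees/s): [127.2, 127.2, 172.46, 172.46, 180, 180, 180].

## Interface

Orientations are given as [roll, pitch, yaw] about the fixed x, y, z axes, in that order (R = Rz(yaw) Ry(pitch) Rx(roll)).
In Python, from bench import readout, camera, ticket, models gives the robot as it stands.
- The arm moves only by the shell command python3 -m creep 'ROWS' [FORCE]. ROWS is JSON, a list of rows, each a list of 7 numbers: the shift along the tool's x, y, z in m, then the turn, a rotation vector about the tool's x, y, z in degrees, then the finger opening in m, from 0 to 0.0854. A call has exactly 5 rows; each row shifts and turns the pose as measured when the row begins, along the tool's axes as they then stand; what a row does not reach is not made up. A row lasts 1/8 s, in which the tool goes at most 62.5 mm and 10.7 degrees, less where a joint would pass 70% of its speed; a pose out of reach is approached as far as the arm can. A call is refused whole if a number of a shift passes 0.0625 or a number of a turn 10.7, either way. A call with a gripper value outside its range is refused whole. The fingers move at their own pace and stop on an object; FORCE is the grip in N (left out, the last holds). Time passes only in rows, so rows that do not move let the fingers close, or fill a call up. It gives the time, the measured TCP pose, the force and the opening at its end, in the units of the state.
- readout.observe(): the state, without advancing time (a new reading comes with each control period).
- camera(name): name is "scene" or "top" or "wrist"; returns a dict with "image" (384x512x3 uint8, red, green, blue), "z_map" (384x512 float32, mm along the optical axis (not along the pixel's ray), 0 where there is no reading), "camera_matrix" (3x3 intrinsics, pixels), "R" (3x3) and "t" (3): a world point X has camera coordinates R X + t. Camera axes: x right, y down, z forward; pixel columns grow to the right and rows downward; lengths in mm; the calibration is good to about 2 mm. A picture is of the moment at which its call begins.
- ticket.sign_off(): hands the job in, once; it reports no verdict.
Trained networks look in the newest picture that a camera, given by its name, has taken for a name from the list of things; names that differ only in an ending like _2 or _b are one class to them, and where a whole thing is asked for, a point or a joint stands for the part that bears it (a point fixed in the world has none). Each returns a list of dicts, best first, with "score" (0 to 1); they miss things now and then, are a little off and sometimes report something else, mostly with a low value. They report only what shows in the picture. A call takes as long as a camera call. They do not tell look-alikes from the thing itself.
- models.spot_in(label, camera): "location" ([row, column] in pixels, amid what is visible of it).
- models.regions_of(label, camera): "region" (384x512 bool, what is visible of it) and "location" ([row, column] in pixels, amid what is visible of it).
The state is a dict: "time_s": time; "joint_pos": joint angles; "qd": joint speeds; "effort": joint torques, N m; "tool_pos": TCP position; "eef_rot": TCP orientation; "contact_force": force on the tool from outside, world axes, zero at the start; "ft_torque": the same for the moment, N m; "opening": finger opening in mm.
Only numpy, scipy, OpenCV 4.12 (cv2) and the standard library are available. Lean on these libraries where they do the work, as an engineer would, in place of code of your own. Each camera call takes 0.05 s, during which the arm holds its last target.

## Task

Carry the open tray of loose vials level by its bar, without losing a vial or disturbing the blue-capped jar and the loose black cap that stand in between, onto the shaker's platform between the two rails, and slide it under the clamp arm until it is home against the back stop. Then screw the clamp knob down, clockwise seen from above, until it comes to its stop, so that the pad holds the tray's end down, and let go.

Things in the scene. Friction and masses are not known exactly. Their poses are not given: they have to be found in the camera images.
- tray: Shallow open steel tray, 160 (x) by 130 (y) mm box, 16 mm high, walls and floor 3 mm, with a flat 3 mm flange 130 mm wide at rim height at either end that makes it 208 mm long over all; either end may go first. Origin at the centre of its underside, z up, x lengthwise. About 0.3 kg, plus the four vials. Stands on the bench.
- tray_bar (a point): Centre of the tray's black carrying bar, 53 mm above the tray's underside: bar 70 mm long along the tray's x, 12 mm wide along y, 18 mm high (44 to 62 mm above the underside), on two posts 60 mm apart. Free air below it down to the vials (tops 25 mm above the underside).
- vial0_mid (a point): Middle of one of the four glass vials with white caps lying loose in the tray, 60 mm long (its body's x), 22 mm across, about 22 g; it can roll.
- vial1_mid (a point): Middle of one of the four glass vials with white caps lying loose in the tray, 60 mm long (its body's x), 22 mm across, about 22 g; it can roll.
- vial2_mid (a point): Middle of one of the four glass vials with white caps lying loose in the tray, 60 mm long (its body's x), 22 mm across, about 22 g; it can roll.
- vial3_mid (a point): Middle of one of the four glass vials with white caps lying loose in the tray, 60 mm long (its body's x), 22 mm across, about 22 g; it can roll.
- shaker: Fixed laboratory shaker, switched off, 250 (x) by 200 (y) mm. Origin at the centre of its underside; its platform's top is 80 mm above the origin. Two rails 8 mm high, 140 mm apart (inner faces at y = -70 and +70 mm), run along its x from x = -125 to +90 mm; the end at -x is open.
- stop_face (a point): Lower middle of the back stop's face, at x = +94 mm, y = 0, 80 mm above the shaker's origin; axes as the shaker's. The stop is an upright grey plate 80 mm wide, up to 146 mm above the shaker's origin. From it the clamp arm, 44 mm wide, reaches over the platform to x = +54 mm, its underside 132 mm and its top 146 mm above the origin. The screw's axis is vertical at x = +81 mm, y = 0.
- tray_home (a point): Where the tray's origin lies when the tray is home: on the platform, on the midline between the rails, flange touching the back stop. 80 mm above the shaker's origin and 10 mm towards its -x; axes as the shaker's.
- knob_grip (a point): Centre of the clamp's round black knurled knob on the screw's axis: 42 mm across, 28 mm high. It sinks with the screw, 14 mm a turn (2.23 mm per rad): its centre is 186.5 mm above the shaker's origin at knob angle 0 and 172 mm at the stop.
- clamp_knob (a joint): Angle of the knob, rad, growing clockwise seen from above (down): 0 fully up, 6.5 at the stop fully down. Starts between 0 and 2. Turns against friction of about 0.05 N m and stays where it is left.
- clamp_pad: Sprung rubber foot of the screw, 16 mm across; origin at the centre of its lower face. With nothing below it, this face is 106.5 mm above the shaker's origin at knob angle 0 and 92 mm at the stop; on the flange of a tray that is home (top 96 mm above) the spring gives by about 4 mm and presses with about 9 N.
- reagent_bottle: Bystander: glass jar with a blue cap, 64 mm across, 125 mm high, between the tray and the shaker. Origin under its centre.
- black_cap: Bystander: black cap, 60 mm across, 25 mm high, lying on the bench between the tray and the shaker, beyond the jar. Origin under its centre.
Mind the look-alikes: they are no part of the job. What is shaped like the tray but orange or turquoise is not meant.

How it is judged:
By the outcome, as a careful person would: the job done as asked, in the order asked, and still so for the second after the job is handed in, with the robot touching nothing.
It also fails if it takes over 72 s, if anything falls off the work surface, if the arm or the gripper's body presses on something with over 40 N, if the wrist force passes 120 N, or if a joint passes its speed limit or range.

## Working session

There is one attempt and no reset: what is moved stays moved. The work goes in short steps, Python scripts to look and compute and a shell command to move; the robot and the scene stay as the last step left them, time stands still between calls to the robot, and variables do not carry over. Pictures are saved under pics/ and viewed, and the job is handed in when it is done.

```bash
ls; mkdir -p pics; python3 - <<'E'
from bench import readout,camera,models
import cv2
print(readout.observe())
for n in ["scene","top","wrist"]:
    c=camera(n); cv2.imwrite(f"pics/{n}0.png",c["image"][:,:,::-1]); print(n,c["camera_matrix"].tolist(),c["R"].tolist(),c["t"].tolist())
E
```

```text
pics
{'time_s': 0.0, 'joint_pos': array([-70.45113166,  24.93608367,   1.43046498,  90.1886224 ,
        -0.66315528,  64.97211737,  -4.3021456 ]), 'qd': array([-0.10052026,  0.0730466 , -0.00419442, -0.02572629, -0.04351994,
        0.02875622, -0.0457887 ]), 'effort': array([-5.72055942e-04, -6.70492601e+01,  1.02434300e+00, -3.16228759e+01,
        1.53914827e-02,  1.23950423e-02,  9.07356792e-06]), 'tool_pos': array([268.28689567, 564.23794811, 403.93290431]), 'eef_rot': array([ -84.01996357,   89.91145307, -109.44963487]), 'contact_force': array([0.49421448, 0.13408028, 0.36068033]), 'ft_torque': array([-0.00393161, -0.00802417,  0.03466823]), 'opening': 85.5391397405063}
scene [[394.2327248097463, 0.0, 254.284470606912], [0.0, 394.2327248097463, 185.10965582265297], [0.0, 0.0, 1.0]] [[0.6978430766117348, 0.71624292004605, -0.0033346527518947327], [0.3798890745532564, -0.37406883849904965, -0.8460241102350702], [-0.6072061688258271, 0.5891252698262732, -0.533134209174371]] [-259.9707910053687, -42.18243886455326, 1231.4960047949023]
top [[375.1354905830822, 0.0, 258.60320972478405], [0.0, 375.1354905830822, 185.05750366321462], [0.0, 0.0, 1.0]] [[-0.01027086014904541, -0.9999461325718488, -0.001497126047368642], [-0.9981054045523245, 0.01034276140172507, -0.06065169981152429], [0.06066391707793865, 0.000871344472608666, -0.9981578682370696]] [-11.39158759963704, 426.39558268299794, 1193.9774088250977]
wrist [[286.3593857800051, 0.0, 258.9310716517213], [0.0, 286.3593857800051, 194.68331969649435], [0.0, 0.0, 1.0]] [[0.42988023689229465, 0.9028845931938223, -0.0015470302686264453], [0.8594292441913038, -0.408663957551973, 0.30720537760059596], [0.2767387868698388, -0.13339108355203763, -0.9516419824023237]] [-624.3437558961476, -39.53324176381191, 381.33077938589287]
```

View pics/scene0.png

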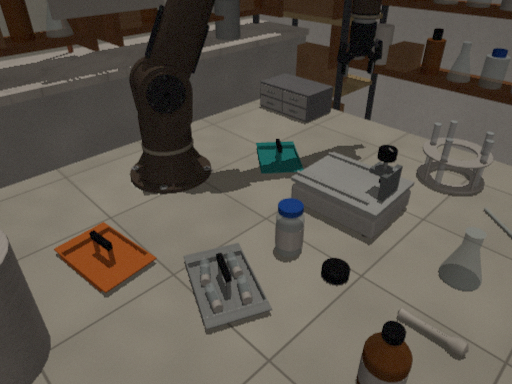

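View pics/top0.png

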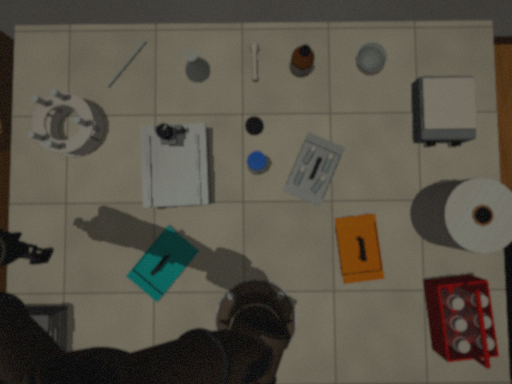

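View pics/wrist0.png

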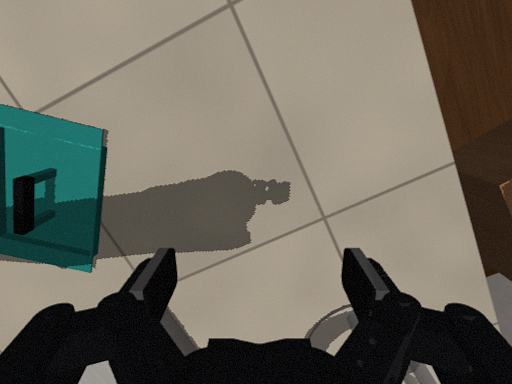

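Scene view: the steel tray is at about (285,225), row/column order, with the jar at (225,290), the cap at (270,335) and the shaker at (190,350). In the top view the tray is at (167,314), the jar at (161,258), the cap at (125,254), and the shaker at (165,175) with its knob at (131,165). The orange and turquoise trays are decoys.

```bash
cat > h.py <<'E'
import numpy as np, cv2
from bench import readout,camera,models
def cloud(c):
    K=c["camera_matrix"];z=c["z_map"];r,q=np.mgrid[0:384,0:512]
    P=np.stack([(q-K[0,2])/K[0,0]*z,(r-K[1,2])/K[1,1]*z,z],-1)
    W=(P-c["t"])@c["R"]; W[z==0]=np.nan
    return W
def ray_at(c,rc,h):
    K=c["camera_matrix"];d=np.array([(rc[1]-K[0,2])/K[0,0],(rc[0]-K[1,2])/K[1,1],1])
    o=-c["R"].T@c["t"]; d=c["R"].T@d
    return o+d*(h-o[2])/d[2]
def proj(c,X):
    p=c["R"]@np.asarray(X,float)+c["t"];p=c["camera_matrix"]@p;return p[:2]/p[2]
E
python3 - <<'E'
from h import *
for cam in ["top","scene"]:
    c=camera(cam);W=cloud(c)
    for l in ["tray","tray_bar","shaker","knob_grip","reagent_bottle","black_cap","vial0_mid","stop_face","clamp_pad"]:
        for d in models.regions_of(l,cam)[:5]:
            m=d["region"];p=W[m];p=p[~np.isnan(p[:,0])]
            if len(p)<3: print(cam,l,d["score"],"few",d["location"]);continue
            rect=cv2.minAreaRect(p[:,:2].astype(np.float32)) 
            print(cam,l,round(d["score"],2),np.round(d["location"]),len(p),"med",np.round(np.median(p,0),1),"zmax",np.round(np.percentile(p[:,2],[5,95])),"rect",np.round(rect[0],1),np.round(rect[1],1),round(rect[2],1))
E
```

```text
top tray 0.93 [267. 162.] 2736 med [179.2 294.2   4.3] zmax [-1. 20.] rect [178.3 297.2] [134.7 216.3] 50.4
top tray 0.79 [170. 316.] 2203 med [ 471.4 -193.8    5.9] zmax [-1. 23.] rect [ 477.3 -195.8] [135.5 216.6] 65.7
top tray 0.7 [251. 356.] 2736 med [ 220.7 -330.1    5. ] zmax [-0. 21.] rect [ 220.3 -332.3] [216.  130.8] 6.5
top tray_bar 0.87 [266. 161.] 2685 med [179.2 293.7   4.3] zmax [-1. 20.] rect [178.2 294.7] [130.3 213.4] 50.3
top tray_bar 0.6 [248. 359.] 2799 med [ 220.6 -329.8    5. ] zmax [-1. 21.] rect [ 220.6 -335.6] [213.6 141. ] 6.3
top tray_bar 0.59 [171. 313.] 1830 med [ 480.1 -191.7    5.3] zmax [-0. 51.] rect [ 475.4 -192.8] [128.2 206.4] 65.1
top shaker 0.67 [168. 175.] 5597 med [484.2 234.   79.8] zmax [ 74. 146.] rect [494.7 255.8] [275.9 226.5] 2.2
top knob_grip 0.79 [132. 166.] 202 med [566.  242.4 198.5] zmax [183. 202.] rect [567.7 243.9] [41.9 39.1] 39.5
top reagent_bottle 0.94 [161. 256.] 417 med [484.1  -9.2 123.4] zmax [  1. 127.] rect [488.3  -7.7] [58.3 64.5] 4.2
top black_cap 0.73 [133. 164.] 197 med [566.4 242.6 198.6] zmax [187. 202.] rect [567
[... 1519 characters left out ...]
e reagent_bottle 0.21 [190. 357.] 6980 med [532.  207.5  78.3] zmax [ 17. 146.] rect [443.1 332.8] [367.2 562.2] 43.3
scene black_cap 0.97 [270. 337.] 603 med [627.6  -9.9  23. ] zmax [ 4. 25.] rect [622.8  -2.2] [56.7 57.3] 36.3
scene black_cap 0.59 [288. 224.] 3569 med [ 494.9 -199.6   11.1] zmax [ 1. 53.] rect [ 478.2 -190.8] [130.4 211. ] 65.8
scene vial0_mid 0.71 [273. 204.] 247 med [ 437.6 -208.1   21.7] zmax [11. 25.] rect [ 436.5 -208.1] [21.  78.7] 53.2
scene stop_face 0.66 [188. 356.] 6771 med [532.2 205.8  78.3] zmax [ 21. 145.] rect [452.4 337.3] [319.4 394.7] 2.2
scene clamp_pad 0.33 [288. 226.] 3814 med [ 494.6 -199.    11. ] zmax [ 0. 51.] rect [ 471. -184.] [137.9 229.5] 65.9
```

```bash
python3 - <<'E'
from h import *
for cam in ["top","scene"]:
    c=camera(cam);W=cloud(c).reshape(-1,3);W=W[~np.isnan(W[:,0])]
    def box(x0,x1,y0,y1,z0,z1):
        return W[(W[:,0]>x0)&(W[:,0]<x1)&(W[:,1]>y0)&(W[:,1]<y1)&(W[:,2]>z0)&(W[:,2]<z1)]
    def rep(n,p):
        if len(p)<5: print(cam,n,len(p));return
        r=cv2.minAreaRect(p[:,:2].astype(np.float32));
        u=np.linalg.svd(p[:,:2]-p[:,:2].mean(0),full_matrices=False)[2][0]
        print(cam,n,len(p),"mean",np.round(p.mean(0),1),"rect",np.round(r[0],1),np.round(r[1],1),round(r[2],1),"pca",round(np.degrees(np.arctan2(u[1],u[0]))%180,1))
    rep("bar",box(370,580,-300,-90,45,75))
    rep("trayrim",box(350,600,-310,-70,9,75))
    rep("platform",box(340,640,100,380,70,84))
    rep("rails+",box(340,530,100,400,85.5,95))
    for s in (box(340,560,250,400,84.5,95),box(340,560,100,210,84.5,95)): rep("rail",s)
    rep("stoptop",box(520,640,180,320,136,152))
    rep("knob",box(530,620,200,290,170,215))
    k=box(530,620,200,290,170,215); print(np.percentile(k[:,2],[50,80,95]))
    rep("jar",box(440,540,-60,50,110,140)); rep("cap",box(570,670,-60,50,18,40))
E
```

```text
top bar 98 mean [ 475.3 -192.3   60.9] rect [ 475.1 -192.9] [12.  69.6] 66.0 pca 155.7
top trayrim 1417 mean [ 474.1 -192.6   21.2] rect [ 469.  -190.5] [130.3 223.2] 65.9 pca 155.5
top platform 4463 mean [477.4 240.6  79.4] rect [486.8 243.5] [250.5 202.4] 2.0 pca 176.5
top rails+ 262 mean [444.9 241.6  87.8] rect [447.1 236. ] [169.8 183.6] 2.3 pca 90.4
top rail 187 mean [460.3 312.8  87.4] rect [459.2 293.6] [ 80.2 201. ] 89.3 pca 2.0
top rail 180 mean [460.3 167.5  87.5] rect [461.5 177.6] [191.9  63.2] 4.1 pca 2.4
top stoptop 182 mean [566.5 235.7 144.8] rect [567.5 244.3] [54.8 79.6] 3.7 pca 141.3
top knob 223 mean [565.7 243.2 196.2] rect [567.2 245. ] [42.5 41.1] 31.8 pca 48.9
[197.69993509 199.8906756  201.39482446]
top jar 289 mean [491.   -9.7 124.4] rect [491.8  -8.9] [53.  55.9] 89.1 pca 169.6
top cap 264 mean [617.8  -2.3  24.4] rect [618.5  -1.3] [55.  56.1] 89.8 pca 21.0
scene bar 221 mean [ 483.5 -194.4   58.1] rect [ 478.6 -191. ] [12.5 71.7] 66.0 pca 156.8
scene trayrim 2986 mean [ 491.5 -198.1   20.3] rect [ 478.  -190.5] [130.8 211.7] 65.9 pca 155.7
scene platform 3382 mean [495.4 224.8  78.5] rect [488.9 244.5] [253.8 205.1] 1.7 pca 173.0
scene rails+ 175 mean [444.1 226.6  86.8] rect [444.2 242.3] [158.  158.7] 3.0 pca 101.6
scene rail 85 mean [430.8 315.3  86.5] rect [427.9 315.9] [133.   12.3] 1.0 pca 2.3
scene rail 166 mean [469.9 169.1  86.4] rect [464.5 169.8] [191.4  12.2] 2.7 pca 2.3
scene stoptop 341 mean [577.  242.2 143.5] rect [570.9 247.2] [54.4 82.6] 2.0 pca 82.9
scene knob 307 mean [574.4 238.9 189.6] rect [570.5 246.4] [42.  42.2] 83.9 pca 24.1
[192.22840916 198.07246078 199.10739148]
scene jar 421 mean [499.3 -13.1 121.7] rect [496.4  -9.1] [55.5 54.3] 51.2 pca 126.5
scene cap 454 mean [624.1  -3.2  23.4] rect [621.9  -0.9] [56.8 58.6] 35.3 pca 145.6
```

```bash
python3 - <<'E'
import cv2
a=cv2.imread("pics/top0.png")[100:220,120:360]; cv2.imwrite("pics/topz.png",cv2.resize(a,None,fx=3.3,fy=3.3,interpolation=2))
a=cv2.imread("pics/scene0.png")[130:330,170:430]; cv2.imwrite("pics/scz.png",cv2.resize(a,None,fx=3,fy=3,interpolation=2))
E
```

```text
(no output)
```

View pics/topz.png

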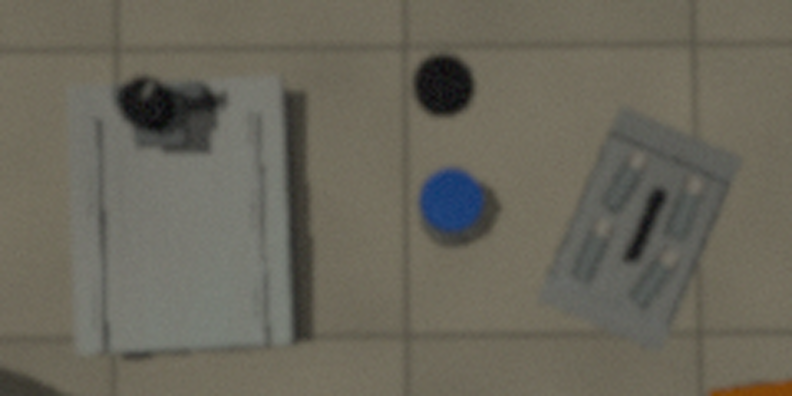

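View pics/scz.png

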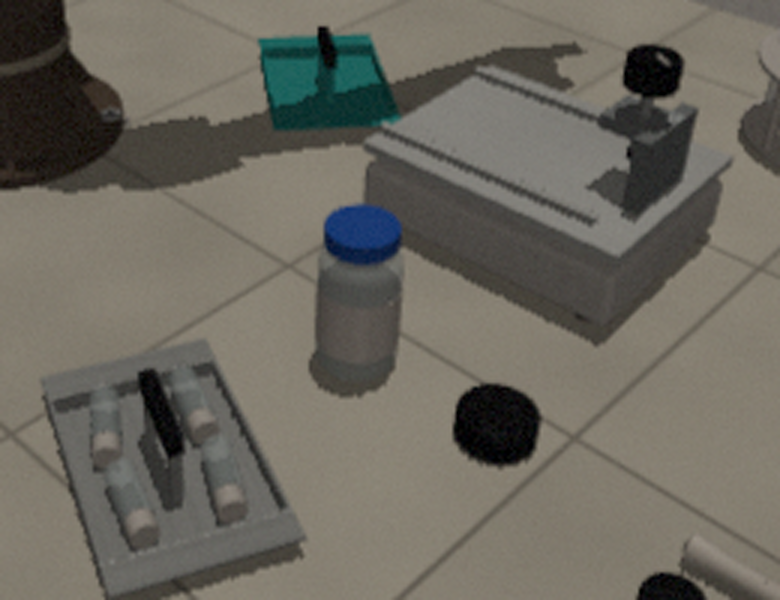

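```bash
cat >> h.py <<'E'
from scipy.spatial.transform import Rotation as Rn
def plan(xyz=None,yaw=None,s=None):
    """shift (tool axes, m) and rotvec (deg, tool) to TCP target; yaw = heading of tool z in world, tool x straight down"""
    s=s or readout.observe(); R=Rn.from_euler('xyz',s['eef_rot'],degrees=True); p=s['tool_pos']
    x,y,z=R.as_matrix().T
    zy=np.degrees(np.arctan2(z[1],z[0]))
    print("t",round(s['time_s'],2),"pos",np.round(p,1),"zhead",round(zy,2),"x_ax",np.round(x,4),"open",round(s['opening'],1),"F",np.round(s['contact_force'],1),"T",np.round(s['ft_torque'],2),"j",np.round(s['joint_pos'],0))
    yw=zy if yaw is None else yaw; a=np.radians(yw)
    X=np.array([0,0,-1.]);Z=np.array([np.cos(a),np.sin(a),0]);Y=np.cross(Z,X)
    Rt=Rn.from_matrix(np.stack([X,Y,Z],1))
    rv=(R.inv()*Rt).as_rotvec(degrees=True)
    if xyz is not None: print("shift tool mm",np.round(R.inv().apply(np.asarray(xyz)-p),1),"now-axes; in target axes",np.round(Rt.inv().apply(np.asarray(xyz)-p),1))
    print("rotvec",np.round(rv,2))
E
python3 - <<'E'
from h import *
s=readout.observe();R=Rn.from_euler('xyz',s['eef_rot'],degrees=True).as_matrix()
print(np.round(R,3))
c=camera("wrist");o=-c["R"].T@c["t"];print("cam in tool",R.T@(o-s['tool_pos']))
plan([477,-192,320],-24)
plan([477,-192,320],156)
E
```

```text
[[ 0.     0.429  0.903]
 [ 0.     0.903 -0.429]
 [-1.     0.     0.   ]]
cam in tool [ 29.90814079   0.21632006 -79.21923939]
t 1.3 pos [268.3 564.5 404.7] zhead -25.43 x_ax [ 0.  0. -1.] open 85.4 F [ 0.8 -0.4 -0. ] T [-0.01  0.03 -0.02] j [-70.  25.   1.  90.  -1.  65.  -4.]
shift tool mm [  84.7 -593.6  513.3] now-axes; in target axes [  84.7 -606.2  498.3]
rotvec [-1.43 -0.   -0.  ]
t 1.3 pos [268.3 564.5 404.7] zhead -25.43 x_ax [ 0.  0. -1.] open 85.4 F [ 0.8 -0.4 -0. ] T [-0.01  0.03 -0.02] j [-70.  25.   1.  90.  -1.  65.  -4.]
shift tool mm [  84.7 -593.6  513.3] now-axes; in target axes [  84.7  606.2 -498.3]
rotvec [178.57  -0.     0.  ]
```

```bash
python3 -m creep '[[0,-0.030,0.026,0,0,0,0.085],[0,-0.045,0.039,0,0,0,0.085],[0,-0.045,0.039,0,0,0,0.085],[0,-0.045,0.039,0,0,0,0.085],[0,-0.045,0.039,0,0,0,0.085]]' && python3 -m creep '[[0,-0.045,0.039,0,0,0,0.085],[0,-0.045,0.039,0,0,0,0.085],[0,-0.045,0.039,0,0,0,0.085],[0,-0.045,0.039,0,0,0,0.085],[0,-0.030,0.026,0,0,0,0.085]]'; python3 - <<'E'
from h import *
plan([477,-192,320],-24)
E
```

```text
time_s: 1.92
tool_pos: [343.1, 293.5, 403.8]
eef_rot: [105.2, 89.8, 80.2]
contact_force: [0.9, -0.4, 0.3]
opening: 84.8
time_s: 2.55
tool_pos: [420.3, 15.5, 404.8]
eef_rot: [71.9, 89.5, 46.8]
contact_force: [1.5, 0.6, 0.6]
opening: 84.9
t 2.55 pos [420.3  15.5 404.8] zhead -25.12 x_ax [ 0.0058  0.0061 -1.    ] open 84.9 F [1.5 0.6 0.6] T [ 0.04 -0.04 -0.01] j [-29.   5.  21. 118.  -2.  57.  59.]
shift tool mm [  83.8 -164.5  139.2] now-axes; in target axes [  84.8 -166.5  136.2]
rotvec [-1.12  0.15 -0.46]
```

```bash
python3 -m creep '[[0,-0.045,0.038,0,0,0,0.085],[0,-0.045,0.038,0,0,-0.4,0.085],[0.01,-0.040,0.034,0,0,0,0.085],[0.03,-0.028,0.024,0,0,0,0.085],[0.03,-0.01,0.01,0,0,0,0.085]]'; python3 - <<'E'
from h import *
plan([477,-192,300],-24)
c=camera("wrist");cv2.imwrite("pics/w1.png",c["image"][:,:,::-1])
W=cloud(c).reshape(-1,3);W=W[~np.isnan(W[:,0])]
p=W[(abs(W[:,0]-477)<60)&(abs(W[:,1]+192)<60)&(W[:,2]>45)&(W[:,2]<75)]
print(len(p),p.mean(0),np.percentile(p[:,2],[5,50,95]));print(cv2.minAreaRect(p[:,:2].astype(np.float32)))
E
```

```text
time_s: 3.18
tool_pos: [482.5, -207.6, 336.4]
eef_rot: [14.8, 89.2, -10.3]
contact_force: [0.9, 1.3, 0.5]
opening: 85.2
t 3.17 pos [ 482.5 -207.6  336.4] zhead -25.19 x_ax [ 0.0132 -0.0024 -0.9999] open 85.2 F [0.9 1.3 0.5] T [0.04 0.01 0.02] j [ -5.  21.  29. 111. -13.  51.  96.]
shift tool mm [ 36.3  11.7 -12.1] now-axes; in target axes [ 36.4  12.  -11.4]
rotvec [-1.19  0.74 -0.19]
1111 [ 474.6618412  -190.58016941   62.30500244] [60.54589894 62.76929225 63.88602053]
((476.8775939941406, -191.57164001464844), (11.74329662322998, 70.29692077636719), 65.86921691894531)
```

View pics/w1.png

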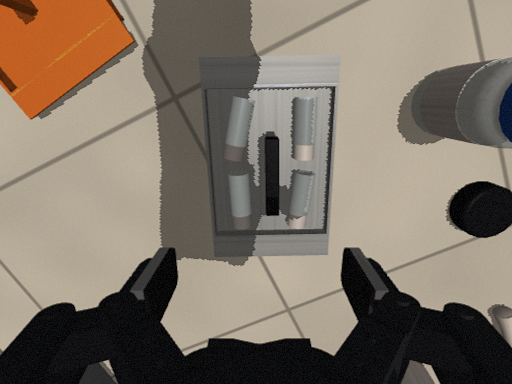

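The wrist view shows the steel tray with four vials and the bar at about (173,272). The fit puts the bar at (477,-191.6) with yaw -24°, which agrees with the other two cameras.

```bash
python3 -m creep '[[0.018,0.006,-0.006,-1.2,0.7,-0.2,0.085],[0.018,0.006,-0.006,0,0,0,0.085],[0.01,0,0,0,0,0,0.085],[0,0,0,0,0,0,0.085],[0,0,0,0,0,0,0.085]]'; python3 - <<'E'
from h import *
plan([477,-191.6,210],-24)
E
```

```text
time_s: 3.85
tool_pos: [476.4, -192.2, 286.8]
eef_rot: [-146.2, 89.8, -170.2]
contact_force: [0.1, 0.1, 0.5]
opening: 84.8
t 3.85 pos [ 476.4 -192.2  286.8] zhead -24.02 x_ax [-3.6e-03 -6.0e-04 -1.0e+00] open 84.8 F [0.1 0.1 0.5] T [-0.02  0.04 -0.08] j [ -5.  24.  27. 115. -15.  45.  98.]
shift tool mm [76.8  0.9  0.5] now-axes; in target axes [76.8  0.8  0.3]
rotvec [-0.02 -0.17  0.12]
```

```bash
python3 -m creep '[[0.025,0.001,0,0,-0.1,0.1,0.085],[0.025,0,0,0,0,0,0.085],[0.018,0,0,0,0,0,0.085],[0.006,0,0,0,0,0,0.085],[0,0,0,0,0,0,0.085]]'; python3 - <<'E'
from h import *
plan([477,-191.6,210],-24)
c=camera("wrist");cv2.imwrite("pics/w2.png",c["image"][:,:,::-1])
E
```

```text
time_s: 4.47
tool_pos: [479.5, -192.7, 215.0]
eef_rot: [11.3, 89.6, -12.7]
contact_force: [-0.1, -0.8, 0.7]
opening: 85.1
t 4.47 pos [ 479.5 -192.7  215. ] zhead -24.03 x_ax [ 0.0072 -0.0016 -1.    ] open 85.1 F [-0.1 -0.8  0.7] T [-0.04 -0.03 -0.  ] j [ -1.  30.  23. 118. -20.  35. 102.]
shift tool mm [ 5.  -0.1 -2.7] now-axes; in target axes [ 5.  -0.1 -2.7]
rotvec [-0.03  0.41 -0.08]
```

View pics/w2.png

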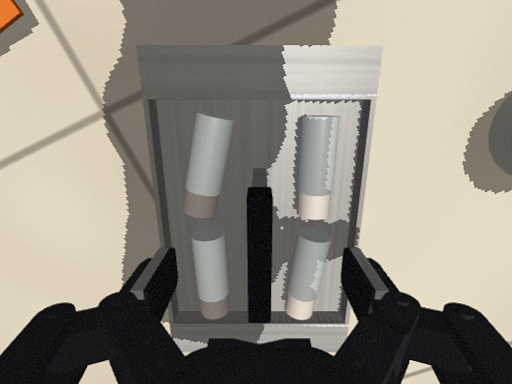

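The bar (column 259) is centred between the fingers. I'll correct the small offsets and close.

```bash
python3 -m creep '[[0.005,0,-0.003,0,0.4,0,0.085],[0,0,0,0,0,0,0.085],[0,0,0,0,0,0,0.04],[0,0,0,0,0,0,0.02],[0,0,0,0,0,0,0.012]]' 80;  python3 - <<'E'
from h import *
plan([477,-191.6,210],-24)
E
python3 -m creep '[[0,0,0,0,0,0,0.0],[0,0,0,0,0,0,0.0],[0,0,0,0,0,0,0.0],[0,0,0,0,0,0,0.0],[0,0,0,0,0,0,0.0]]' 80; python3 - <<'E'
from h import *
plan([477,-191.6,210],-24)
c=camera("wrist");cv2.imwrite("pics/w3.png",c["image"][:,:,::-1])
E
```

```text
time_s: 5.15
tool_pos: [477.3, -191.5, 211.7]
eef_rot: [35.8, 89.8, 11.8]
contact_force: [-0.4, -0.4, -0.8]
opening: 31.5
t 5.15 pos [ 477.3 -191.5  211.7] zhead -24.01 x_ax [ 3.7e-03  8.0e-04 -1.0e+00] open 31.5 F [-0.4 -0.4 -0.8] T [-0.02  0.05 -0.1 ] j [ -1.  31.  23. 118. -21.  35. 102.]
shift tool mm [ 1.7 -0.2 -0.3] now-axes; in target axes [ 1.7 -0.2 -0.3]
rotvec [-0.01  0.18 -0.13]
time_s: 5.78
tool_pos: [477.3, -191.7, 211.9]
eef_rot: [34.6, 89.8, 10.6]
contact_force: [-0.3, 0.9, 2.5]
opening: 10.5
t 5.78 pos [ 477.3 -191.7  211.9] zhead -24.02 x_ax [ 3.9e-03  7.0e-04 -1.0e+00] open 10.5 F [-0.3  0.9  2.5] T [ 0.04  0.17 -0.  ] j [ -1.  31.  23. 118. -21.  35. 102.]
shift tool mm [ 1.9 -0.1 -0.3] now-axes; in target axes [ 1.9 -0.1 -0.3]
rotvec [-0.02  0.19 -0.13]
```

View pics/w3.png

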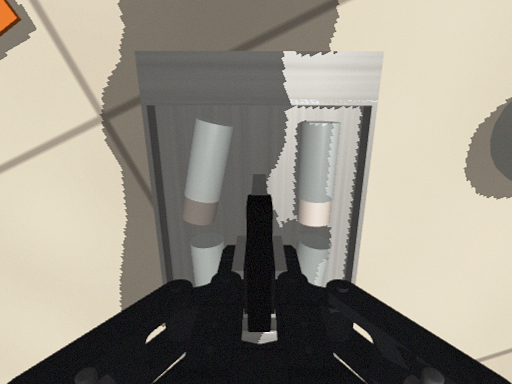

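Gripped at 10.5 mm opening with the vials undisturbed. Now a gentle lift.

```bash
python3 -m creep '[[-0.004,0,0,0,0,0,0.0],[-0.009,0,0,0,0,0,0.0],[-0.014,0,0,0,0,0,0.0],[-0.018,0,0,0,0,0,0.0],[-0.018,0,0,0,0,0,0.0]]' 80;  python3 - <<'E'
from h import *
plan([477,-191.6,385],-24)
c=camera("wrist");cv2.imwrite("pics/w4.png",c["image"][:,:,::-1])
E
```

```text
time_s: 6.45
tool_pos: [475.9, -191.2, 276.9]
eef_rot: [144.6, 89.9, 120.6]
contact_force: [-0.3, 0.8, -5.1]
opening: 10.8
t 6.45 pos [ 475.9 -191.2  276.9] zhead -24.02 x_ax [-0.0011  0.0018 -1.    ] open 10.8 F [-0.3  0.8 -5.1] T [ 0.03 -0.07  0.02] j [ -4.  25.  27. 116. -16.  43.  99.]
shift tool mm [-108.1    0.2    1. ] now-axes; in target axes [-1.081e+02  1.000e-01  1.200e+00]
rotvec [-0.02 -0.1  -0.07]
```

View pics/w4.png

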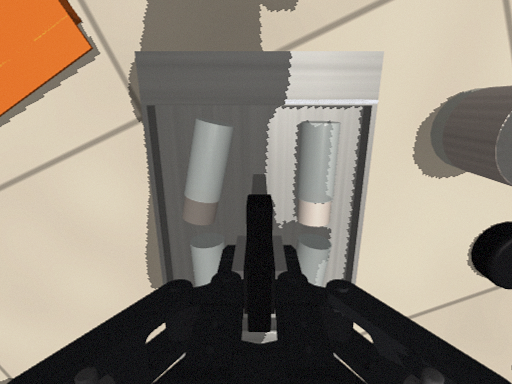

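```bash
python3 -m creep '[[-0.020,0,0,0,0,0,0.0],[-0.022,0,0,0,0,0,0.0],[-0.022,0,0,0,0,0,0.0],[-0.022,0,0,0,0,0,0.0],[-0.016,0,0,0,0,0,0.0]]' 80;  python3 - <<'E'
from h import *
plan([418,241,385],2.1)
E
```

```text
time_s: 7.12
tool_pos: [474.7, -191.4, 385.1]
eef_rot: [81.8, 89.9, 57.8]
contact_force: [0.5, 0.3, -5.4]
opening: 10.6
t 7.12 pos [ 474.7 -191.4  385.1] zhead -24.06 x_ax [ 0.0012  0.0019 -1.    ] open 10.6 F [ 0.5  0.3 -5.4] T [0.05 0.02 0.04] j [ -8.  16.  31. 109. -10.  57.  93.]
shift tool mm [   0.8  371.7 -228.1] now-axes; in target axes [ 1.000e-01  4.342e+02 -4.080e+01]
rotvec [-26.16   0.05  -0.12]
```

```bash
python3 -m creep '[[0,0.004,-0.004,-0.5,0,0,0.0],[0,0.008,-0.008,-1.0,0,0,0.0],[0,0.012,-0.012,-1.5,0,0,0.0],[0,0.015,-0.015,-2.0,0,0,0.0],[0,0.016,-0.016,-2.0,0,0,0.0]]' 80;  python3 - <<'E'
from h import *
plan([400,0,385],2.1)
E
```

```text
time_s: 7.75
tool_pos: [440.4, -115.6, 383.9]
eef_rot: [121.5, 89.9, 104.9]
contact_force: [-0.1, 0.5, -5.0]
opening: 10.2
t 7.75 pos [ 440.4 -115.6  383.9] zhead -16.64 x_ax [-6.0e-04  2.2e-03 -1.0e+00] open 10.2 F [-0.1  0.5 -5. ] T [ 0.06 -0.03  0.  ] j [-16.  10.  28. 116.  -6.  55.  89.]
shift tool mm [ -0.8  99.3 -71.8] now-axes; in target axes [ -1.1 117.  -36.1]
rotvec [-18.74  -0.05  -0.12]
```

```bash
python3 -m creep '[[0,0.018,-0.014,-2,0,-0.1,0.0],[0,0.019,-0.012,-2,0,0,0.0],[0,0.021,-0.011,-2,0,0,0.0],[0,0.022,-0.009,-2,0,0,0.0],[0,0.022,-0.006,-2,0,0,0.0]]' 80;  python3 - <<'E'
from h import *
plan([400,241,385],2.1)
E
```

```text
time_s: 8.38
tool_pos: [404.6, 4.6, 382.6]
eef_rot: [166.7, 89.7, 161.1]
contact_force: [0.7, -0.1, -6.0]
opening: 10.7
t 8.38 pos [404.6   4.6 382.6] zhead -5.59 x_ax [-0.0046  0.0016 -1.    ] open 10.7 F [ 0.7 -0.1 -6. ] T [ 0.01 -0.08 -0.02] j [-27.   5.  21. 122.  -2.  54.  79.]
shift tool mm [ -2.  234.9 -27.6] now-axes; in target axes [ -2.4 236.4   4. ]
rotvec [-7.69 -0.26 -0.08]
```

```bash
python3 -m creep '[[-0.001,0.024,-0.003,-1.5,-0.2,0,0.0],[0,0.024,-0.002,-1.5,0,0,0.0],[0,0.024,0,-1.5,0,0,0.0],[0,0.024,0,-1.2,0,0,0.0],[0,0.024,0,-1,0,0,0.0]]' 80;  python3 - <<'E'
from h import *
plan([400,241,385],2.1)
E
```

```text
time_s: 9.0
tool_pos: [402.8, 133.3, 383.5]
eef_rot: [132.6, 89.9, 134.3]
contact_force: [-0.7, 0.1, -6.2]
opening: 10.5
t 9.0 pos [402.8 133.3 383.5] zhead 1.76 x_ax [-0.0014  0.0014 -1.    ] open 10.5 F [-0.7  0.1 -6.2] T [-0.03 -0.03  0.01] j [-37.   7.  13. 119.  -2.  54.  69.]
shift tool mm [ -1.4 107.7   0.5] now-axes; in target axes [ -1.5 107.7   1.1]
rotvec [-0.34 -0.08 -0.08]
```

```bash
python3 -m creep '[[-0.001,0.024,0,-0.3,-0.1,0,0.0],[0,0.024,0,0,0,0,0.0],[0,0.022,0,0,0,0,0.0],[0,0.015,0,0,0,0,0.0],[0,0.007,0,0,0,0,0.0]]' 80;python3 -m creep '[[0,0.003,0,0,0,0,0.0],[0,0.0,0,0,0,0,0.0],[0,0.0,0,0,0,0,0.0],[0,0.0,0,0,0,0,0.0],[0,0,0,0,0,0,0.0]]' 80;  python3 - <<'E'
from h import *
plan([400,240,385],2.1)
for n in ["top","scene","wrist"]:
    c=camera(n);cv2.imwrite(f"pics/{n}5.png",c["image"][:,:,::-1])
    W=cloud(c).reshape(-1,3);W=W[~np.isnan(W[:,0])]
    def rep(n,p):
        if len(p)<5: print(n,len(p));return
        r=cv2.minAreaRect(p[:,:2].astype(np.float32));print(n,len(p),np.round(p.mean(0),1),np.round(r[0],1),np.round(r[1],1),round(r[2],1))
    def box(x0,x1,y0,y1,z0,z1):
        return W[(W[:,0]>x0)&(W[:,0]<x1)&(W[:,1]>y0)&(W[:,1]<y1)&(W[:,2]>z0)&(W[:,2]<z1)]
    print(n);rep("rail+",box(340,575,300,330,84,92));rep("rail-",box(340,575,155,185,84,92))
    rep("knob",box(530,620,200,290,165,215));rep("stop",box(530,640,180,320,138,152));rep("tray",box(280,530,150,330,165,230))
    rep("jar",box(440,540,-60,50,110,140)); rep("cap",box(570,670,-60,50,18,40))
E
```

```text
time_s: 9.62
tool_pos: [398.9, 233.8, 383.6]
eef_rot: [137.1, 89.9, 139.5]
contact_force: [0.0, 0.3, -5.5]
opening: 10.0
time_s: 10.25
tool_pos: [399.1, 235.1, 383.5]
eef_rot: [-157.2, 89.9, -154.9]
contact_force: [0.0, 0.2, -5.3]
opening: 10.4
t 10.25 pos [399.1 235.1 383.5] zhead 2.25 x_ax [-1.1e-03 -5.0e-04 -1.0e+00] open 10.4 F [ 0.   0.2 -5.3] T [-0.03 -0.03 -0.02] j [-45.  11.   9. 114.  -2.  55.  58.]
shift tool mm [-1.5  4.9  1.1] now-axes; in target axes [-1.5  4.9  1.1]
rotvec [ 0.15 -0.06  0.03]
top
rail+ 54 [544.3 318.8  87.1] [542.8 318.8] [58.5  8.8] 2.8
rail- 188 [470.3 167.8  87.4] [469.8 171.8] [206.7  21.6] 0.2
knob 223 [565.7 243.3 196. ] [567.1 244.5] [41.6 41.1] 24.8
stop 177 [566.9 236.3 145.3] [567.4 244.5] [54.6 79.8] 3.3
tray 2332 [404.5 215.9 182.1] [396.9 233.4] [208. 131.] 2.1
jar 292 [491.1  -9.7 124.4] [492.3  -9. ] [52.8 56.1] 89.3
cap 262 [618.   -1.9  24.3] [618.5  -1.3] [54.9 56.3] 89.7
scene
rail+ 79 [441.5 315.2  86.2] [429.7 315.7] [132.  11.] 1.6
rail- 187 [479.7 169.3  86.4] [471.8 169.1] [205.8  12.9] 2.8
knob 306 [574.5 238.8 189.7] [570.2 246. ] [40.8 43.8] 48.7
stop 314 [576.1 243.  144. ] [570.2 246.9] [54.7 80.6] 2.7
tray 2106 [407.6 223.  186.7] [399.3 235.2] [210.3 135.4] 2.5
jar 421 [499.5 -13.2 121.7] [496.1  -9. ] [55.6 56.2] 46.6
cap 460 [624.3  -3.6  23.4] [623.8  -1.3] [58.1 56.6] 2.2
wrist
rail+ 0
rail- 0
knob 0
stop 0
tray 47873 [353.2 233.  185. ] [398.2 235.3] [208.2 131.4] 2.3
jar 1673 [489.6   9.2 122.3] [494.    5.8] [30.4 57. ] 87.2
cap 1060 [612.8  -0.   24.9] [614.   -3.1] [46.1 59.8] 33.7
```

View pics/scene5.png

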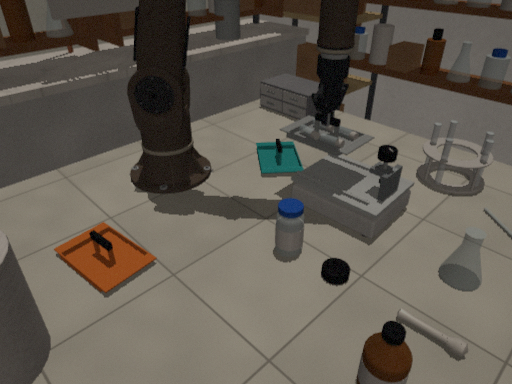

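View pics/wrist5.png

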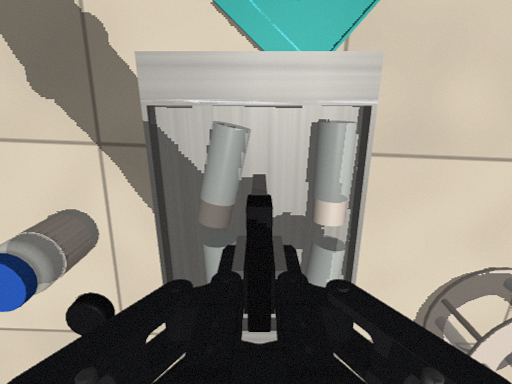

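View pics/top5.png

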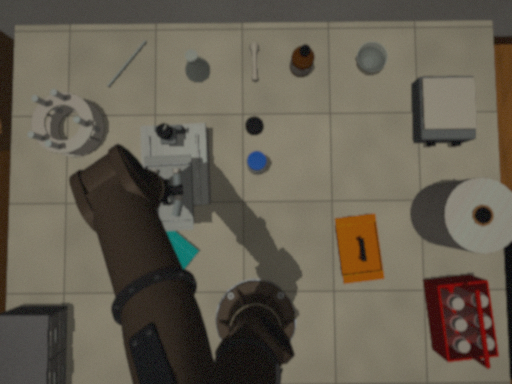

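The vials, jar and cap are undisturbed, and the tray is level above the platform's open end. I'll shift +5.5 mm in y and lower it.

```bash
python3 -m creep '[[0.004,0.003,0,0,0,0,0.0],[0.01,0.002,0,0,0,0,0.0],[0.015,0,0,0,0,0,0.0],[0.016,0,0,0,0,0,0.0],[0.012,0,0,0,0,0,0.0]]' 80; python3 - <<'E'
from h import *
plan([400,240.7,293],2.2)
E
```

```text
time_s: 11.02
tool_pos: [398.7, 241.4, 323.5]
eef_rot: [121.2, 90.0, 123.5]
contact_force: [-0.3, -0.4, -5.1]
opening: 10.3
t 11.03 pos [398.7 241.4 323.5] zhead 2.33 x_ax [-3.e-04  4.e-04 -1.e+00] open 10.3 F [-0.3 -0.4 -5.1] T [-0.07  0.01  0.03] j [-45.  16.   8. 118.  -3.  47.  58.]
shift tool mm [30.5 -0.8  1.3] now-axes; in target axes [30.5 -0.8  1.2]
rotvec [ 0.13 -0.01 -0.02]
```

```bash
python3 -m creep '[[0.008,0,0,0,0,0,0.0],[0.006,0,0,0,0,0,0.0],[0.004,0,0,0,0,0,0.0],[0.002,0,0,0,0,0,0.0],[0.0,0,0,0,0,0,0.0]]' 80; python3 - <<'E'
from h import *
plan([400,240.7,293],2.2)
for n in ["top","scene"]:
    c=camera(n);a=c["image"][:,:,::-1];a=a[100:230,120:230] if n=="top" else a[120:250,270:430]
    cv2.imwrite(f"pics/{n}6.png",cv2.resize(a,None,fx=4.5,fy=4.5,interpolation=2))
E
```

```text
time_s: 11.65
tool_pos: [398.8, 241.6, 301.7]
eef_rot: [-178.9, 90.0, -176.6]
contact_force: [0.5, -0.5, -5.2]
opening: 10.5
t 11.65 pos [398.8 241.6 301.7] zhead 2.33 x_ax [-8.e-04 -0.e+00 -1.e+00] open 10.5 F [ 0.5 -0.5 -5.2] T [-0.03  0.04  0.05] j [-44.  17.   8. 119.  -4.  43.  58.]
shift tool mm [ 8.7 -1.   1.2] now-axes; in target axes [ 8.7 -1.   1.2]
rotvec [ 0.13 -0.05  0.  ]
```

View pics/scene6.png

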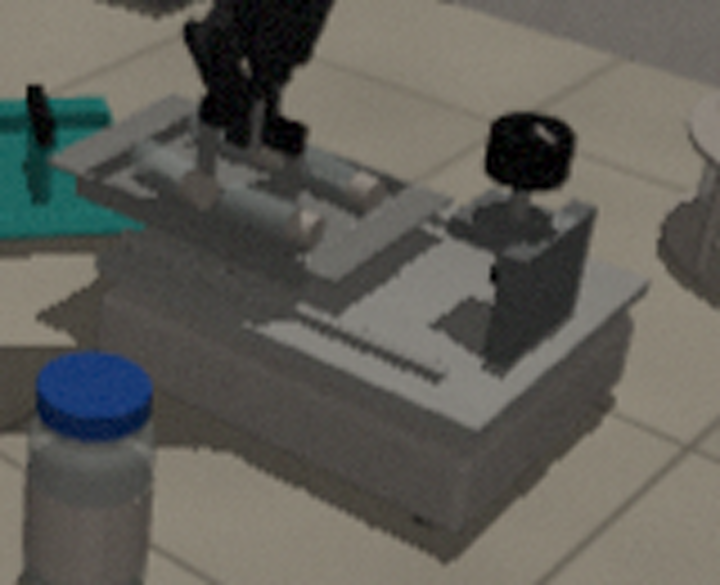

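View pics/top6.png

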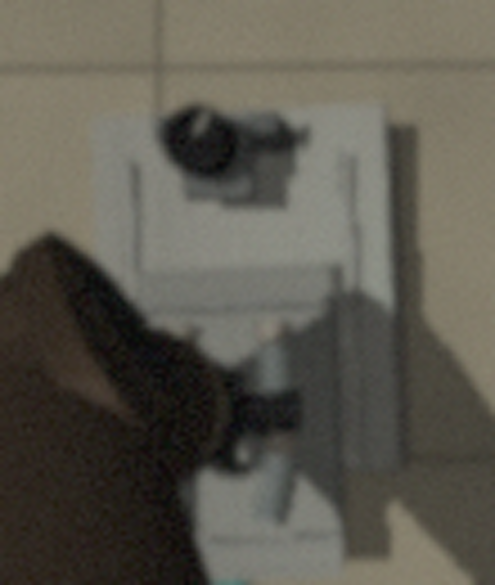

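```bash
python3 -m creep '[[0.003,0,0,0.1,0,0,0.0],[0.0025,-0.001,0,0,0,0,0.0],[0.002,0,0,0,0,0,0.0],[0.001,0,0,0,0,0,0.0],[0.0,0,0,0,0,0,0.0]]' 80; python3 - <<'E'
from h import *
plan([400,240.7,293],2.2)
E
```

```text
time_s: 12.38
tool_pos: [399.0, 240.6, 293.1]
eef_rot: [89.9, 90.0, 92.1]
contact_force: [0.3, 0.5, -6.0]
opening: 9.9
t 12.38 pos [399.  240.6 293.1] zhead 2.22 x_ax [-0.e+00  6.e-04 -1.e+00] open 9.9 F [ 0.3  0.5 -6. ] T [-0.01 -0.   -0.06] j [-44.  18.   8. 120.  -4.  42.  59.]
shift tool mm [0.1 0.  1. ] now-axes; in target axes [0.1 0.  1. ]
rotvec [ 0.02  0.   -0.04]
```

```bash
python3 -m creep '[[0.0005,0,0.004,0,0,0,0.0],[0,0,0.008,0,0,0,0.0],[0,0,0.011,0,0,0,0.0],[0,0,0.012,0,0,0,0.0],[0.0,0,0.011,0,0,0,0.0]]' 80; python3 - <<'E'
from h import *
plan([479,243.7,292.5],2.2)
E
```

```text
time_s: 13.0
tool_pos: [448.2, 242.6, 292.7]
eef_rot: [50.8, 89.9, 53.1]
contact_force: [0.6, 0.3, -5.3]
opening: 10.2
t 13.0 pos [448.2 242.6 292.7] zhead 2.24 x_ax [ 6.e-04  8.e-04 -1.e+00] open 10.2 F [ 0.6  0.3 -5.3] T [-0.04  0.01 -0.01] j [-41.  22.   9. 114.  -5.  44.  62.]
shift tool mm [ 0.3 -0.1 30.8] now-axes; in target axes [ 0.2 -0.1 30.8]
rotvec [ 0.04  0.04 -0.05]
```

```bash
python3 -m creep '[[0,0,0.008,0,0,0,0.0],[0,0,0.006,0,0,0,0.0],[0,0,0.004,0,0,0,0.0],[0,0,0.002,0,0,0,0.0],[0.0,0,0.0,0,0,0,0.0]]' 80; python3 - <<'E'
from h import *
plan([479,243.7,292.5],2.2)
for n in ["top","scene"]:
    c=camera(n);a=c["image"][:,:,::-1];a=a[100:230,120:230] if n=="top" else a[120:250,270:430]
    cv2.imwrite(f"pics/{n}7.png",cv2.resize(a,None,fx=4.5,fy=4.5,interpolation=2))
E
```

```text
time_s: 13.62
tool_pos: [470.3, 243.3, 292.4]
eef_rot: [61.9, 90.0, 64.1]
contact_force: [0.2, -0.3, -5.4]
opening: 10.1
t 13.62 pos [470.3 243.3 292.4] zhead 2.2 x_ax [ 2.e-04  5.e-04 -1.e+00] open 10.1 F [ 0.2 -0.3 -5.4] T [0.01 0.01 0.02] j [-40.  23.   9. 112.  -5.  45.  64.]
shift tool mm [-0.   0.   8.8] now-axes; in target axes [-0.1  0.   8.8]
rotvec [-0.    0.02 -0.03]
```

View pics/scene7.png

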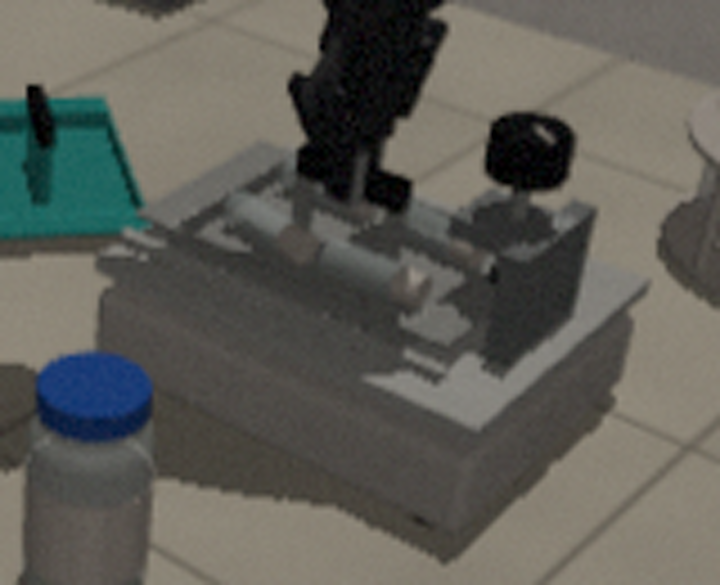

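View pics/top7.png

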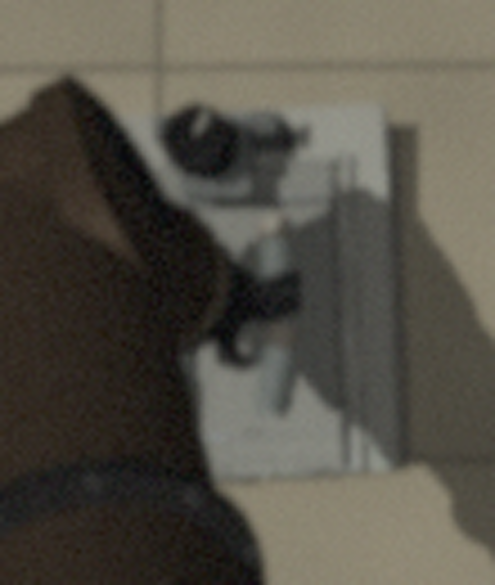

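The tray is between the rails and its leading flange is under the arm. I'll creep the rest, watching the force.

```bash
python3 -m creep '[[0,0,0.002,0,0,0,0.0],[0,0,0.002,0,0,0,0.0],[0,0,0.0015,0,0,0,0.0],[0,0,0.001,0,0,0,0.0],[0.0,0,0.0,0,0,0,0.0]]' 80; python3 - <<'E'
from h import *
plan([479,243.7,292.5],2.2)
E
```

```text
time_s: 14.35
tool_pos: [476.7, 243.7, 292.5]
eef_rot: [81.0, 90.0, 83.2]
contact_force: [-0.5, 0.6, -5.4]
opening: 10.6
t 14.35 pos [476.7 243.7 292.5] zhead 2.23 x_ax [ 1.e-04  6.e-04 -1.e+00] open 10.6 F [-0.5  0.6 -5.4] T [-0.05  0.01 -0.  ] j [-39.  24.   9. 111.  -5.  46.  64.]
shift tool mm [ 0.  -0.1  2.3] now-axes; in target axes [ 0.  -0.1  2.3]
rotvec [ 0.03  0.01 -0.04]
```

```bash
python3 -m creep '[[0,0,0.001,0,0,0,0.0],[0,0,0.001,0,0,0,0.0],[0,0,0.001,0,0,0,0.0],[0,0,0.001,0,0,0,0.0],[0.0,0,0.0,0,0,0,0.0]]' 80; python3 - <<'E'
from h import *
plan([479,243.7,292.5],2.2)
E
```

```text
time_s: 14.98
tool_pos: [479.5, 243.9, 292.3]
eef_rot: [-179.5, 89.8, -177.2]
contact_force: [-1.6, 0.2, -3.3]
opening: 10.3
t 14.97 pos [479.5 243.9 292.3] zhead 2.27 x_ax [-3.6e-03 -2.0e-04 -1.0e+00] open 10.3 F [-1.6  0.2 -3.3] T [-0.02  0.12 -0.07] j [-39.  24.   9. 110.  -5.  46.  65.]
shift tool mm [-0.2 -0.2 -0.5] now-axes; in target axes [-0.2 -0.2 -0.5]
rotvec [ 0.07 -0.2   0.  ]
```

```bash
python3 -m creep '[[0,0,0.001,0,-0.2,0,0.0],[0.0005,0,0.001,0,0,0,0.0],[0.0005,0,0.001,0,0,0,0.0],[0.0005,0,0.0005,0,0,0,0.0],[0.0,0,0.0,0,0,0,0.0]]' 80; python3 - <<'E'
from h import *
plan([479,243.7,292.5],2.2)
E
```

```text
time_s: 15.6
tool_pos: [480.0, 244.0, 292.3]
eef_rot: [-177.1, 89.6, -174.8]
contact_force: [-1.5, -0.9, -2.2]
opening: 10.2
t 15.6 pos [480.  244.  292.3] zhead 2.32 x_ax [-6.5e-03 -6.0e-04 -1.0e+00] open 10.2 F [-1.5 -0.9 -2.2] T [-0.1   0.24 -0.12] j [-39.  24.   9. 110.  -5.  46.  65.]
shift tool mm [-0.2 -0.2 -1. ] now-axes; in target axes [-0.2 -0.2 -1. ]
rotvec [ 0.12 -0.37  0.02]
```

```bash
python3 -m creep '[[0,0,0.0015,0,-0.3,0,0.0],[0.0,0,0.002,0,-0.3,0,0.0],[0.0,0,0.003,0,-0.3,0,0.0],[0,0,0.003,0,-0.3,0,0.0],[0.0,0,0.003,0,0,0,0.0]]' 80; python3 - <<'E'
from h import *
plan([479,243.7,292.5],2.2)
for n in ["top","scene"]:
    c=camera(n);a=c["image"][:,:,::-1];a=a[100:230,120:230] if n=="top" else a[120:250,270:430]
    cv2.imwrite(f"pics/{n}8.png",cv2.resize(a,None,fx=4.5,fy=4.5,interpolation=2))
E
```

```text
time_s: 16.23
tool_pos: [481.1, 244.7, 292.0]
eef_rot: [-162.0, 89.2, -159.5]
contact_force: [-14.3, -2.5, 10.6]
opening: 10.3
t 16.23 pos [481.1 244.7 292. ] zhead 2.54 x_ax [-0.0136 -0.0051 -0.9999] open 10.3 F [-14.3  -2.5  10.6] T [-0.3   2.39 -0.29] j [-39.  24.   9. 110.  -5.  47.  65.]
shift tool mm [-0.5 -0.9 -2.1] now-axes; in target axes [-0.5 -0.9 -2.1]
rotvec [ 0.35 -0.79  0.26]
```

View pics/scene8.png

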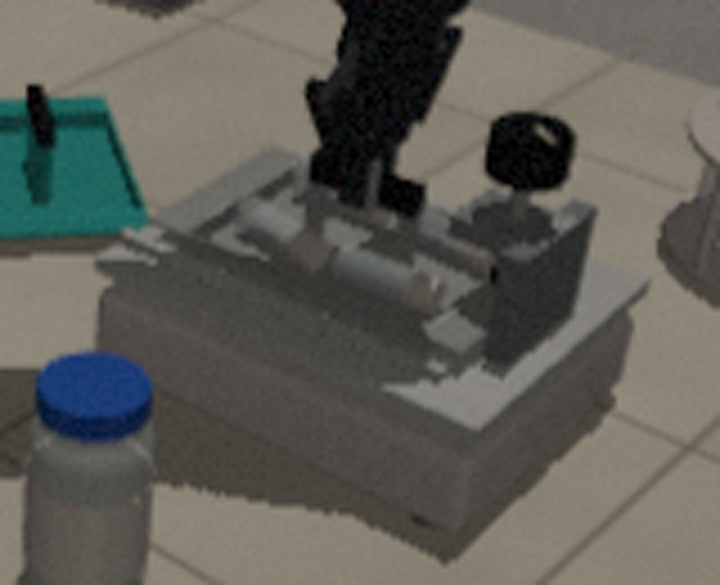

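View pics/top8.png

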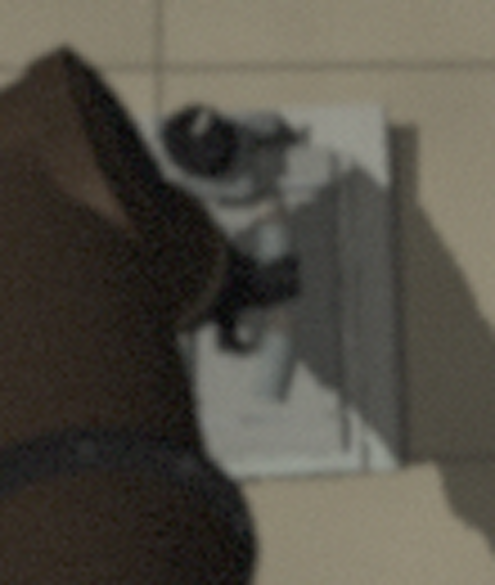

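It is firmly against the stop: -14 N in x and no further advance. I'll straighten the wrist to relax the load while keeping the tray home.

```bash
python3 -m creep '[[0,-0.0004,-0.001,0.2,-0.4,0.1,0.0],[0.0,-0.0004,-0.0008,0.2,-0.4,0.1,0.0],[0.0,0,0.0,0,0,0,0.0],[0,0,0.0,0,0,0,0.0],[0.0,0,0.0,0,0,0,0.0]]' 80; python3 - <<'E'
from h import *
plan([479,243.9,292],2.2)
E
```

```text
time_s: 16.95
tool_pos: [478.8, 244.0, 292.0]
eef_rot: [-108.3, 89.9, -106.1]
contact_force: [-4.4, -1.3, -0.2]
opening: 9.9
t 16.95 pos [478.8 244.  292. ] zhead 2.17 x_ax [-3.e-04 -9.e-04 -1.e+00] open 9.9 F [-4.4 -1.3 -0.2] T [-0.    0.79  0.05] j [-39.  24.   9. 111.  -5.  46.  64.]
shift tool mm [-0.  -0.1  0.2] now-axes; in target axes [-0.  -0.1  0.2]
rotvec [-0.03 -0.02  0.05]
```

```bash
python3 -m creep '[[0,0,0,0,0,0,0.02],[0.0,0,0.0,0,0,0,0.03],[0.0,0,0.0,0,0,0,0.05],[0,0,0.0,0,0,0,0.085],[0.0,0,0.0,0,0,0,0.085]]' 40; python3 - <<'E'
from h import *
plan([479,243.9,292],2.2)
c=camera("wrist");cv2.imwrite("pics/w9.png",c["image"][:,:,::-1])
E
```

```text
time_s: 17.58
tool_pos: [481.4, 244.3, 293.5]
eef_rot: [12.0, 89.6, 14.1]
contact_force: [0.1, -0.8, 0.8]
opening: 82.2
t 17.57 pos [481.4 244.3 293.5] zhead 2.1 x_ax [ 0.0062  0.0016 -1.    ] open 82.2 F [ 0.1 -0.8  0.8] T [-0.05  0.01  0.02] j [-39.  24.   9. 110.  -5.  46.  64.]
shift tool mm [ 1.5 -0.3 -2.4] now-axes; in target axes [ 1.5 -0.3 -2.4]
rotvec [-0.1   0.36 -0.08]
```

View pics/w9.png

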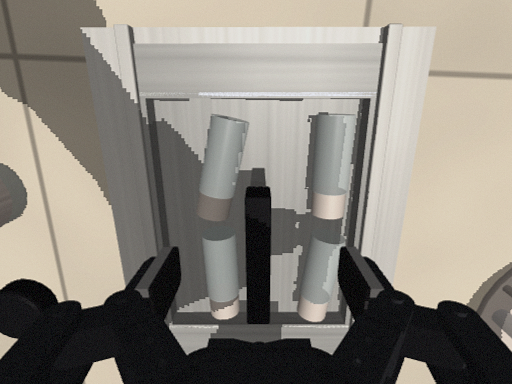

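Released: the tray is centred between the rails with all four vials in it. I'll retreat up and pre-rotate for the knob.

```bash
python3 -m creep '[[-0.010,0,-0.001,0,0.3,0,0.085],[-0.02,0,0.0,0,0,0,0.085],[-0.025,0,0.0,0,0,0,0.085],[-0.025,0,0.0,-5,0,0,0.085],[-0.01,0,0.0,-10,0,0,0.085]]' 40; python3 - <<'E'
from h import *
plan([479,243.9,390],2.2)
for n in ["top","scene"]:
    c=camera(n);a=c["image"][:,:,::-1];a=a[100:230,120:230] if n=="top" else a[120:250,270:430]
    cv2.imwrite(f"pics/{n}10.png",cv2.resize(a,None,fx=4.5,fy=4.5,interpolation=2))
    W=cloud(c).reshape(-1,3);W=W[~np.isnan(W[:,0])]
    for nm,(x0,x1,y0,y1,z0,z1) in dict(knob=(530,620,200,290,165,207),stop=(530,640,180,320,138,152),bar=(430,530,220,265,125,146),flange=(350,600,170,320,91,100)).items():
        p=W[(W[:,0]>x0)&(W[:,0]<x1)&(W[:,1]>y0)&(W[:,1]<y1)&(W[:,2]>z0)&(W[:,2]<z1)]
        if len(p)>4:
            r=cv2.minAreaRect(p[:,:2].astype(np.float32));print(n,nm,len(p),np.round(p.mean(0),1),np.round(r[0],1),np.round(r[1],1),round(r[2],1),np.round(np.percentile(p[:,2],[50,90,98]),1))
E
```

```text
time_s: 18.25
tool_pos: [479.7, 244.1, 388.2]
eef_rot: [118.3, 90.0, 135.7]
contact_force: [0.4, 0.4, -0.4]
opening: 84.8
t 18.25 pos [479.7 244.1 388.2] zhead 17.45 x_ax [-6.e-04  6.e-04 -1.e+00] open 84.8 F [ 0.4  0.4 -0.4] T [ 0.01 -0.01 -0.  ] j [-38.  18.   7. 104.  -2.  59.  77.]
shift tool mm [-1.8  0.1 -0.7] now-axes; in target axes [-1.8 -0.1 -0.7]
rotvec [15.25 -0.03 -0.04]
top knob 222 [565.8 243.3 196.2] [567.  244.6] [41.5 41. ] 25.1 [198.3 200.7 202. ]
top stop 175 [567.  236.2 145.3] [567.3 244.5] [54.6 78.9] 3.7 [145.3 148.2 149.1]
top bar 94 [466.8 240.1 139. ] [467.  241.6] [50.4 12.6] 2.7 [140.7 143.5 144.6]
top flange 646 [460.  222.1  95.7] [482.9 241.1] [220.2 128.6] 2.1 [95.8 98.6 99.7]
scene knob 307 [574.5 238.8 189.7] [571.  245.3] [40.2 42.7] 54.4 [192.6 198.7 199.5]
scene stop 314 [576.1 242.7 144.1] [570.4 247.1] [54.7 82.1] 2.9 [144.5 145.8 147.8]
scene bar 198 [482.1 240.9 135.2] [479.5 242.9] [70.7 14.8] 2.4 [136.2 141.2 141.8]
scene flange 872 [479.4 225.6  94.9] [486.  244.3] [223.9 134.3] 2.2 [94.6 97.8 99.5]
```

View pics/scene10.png

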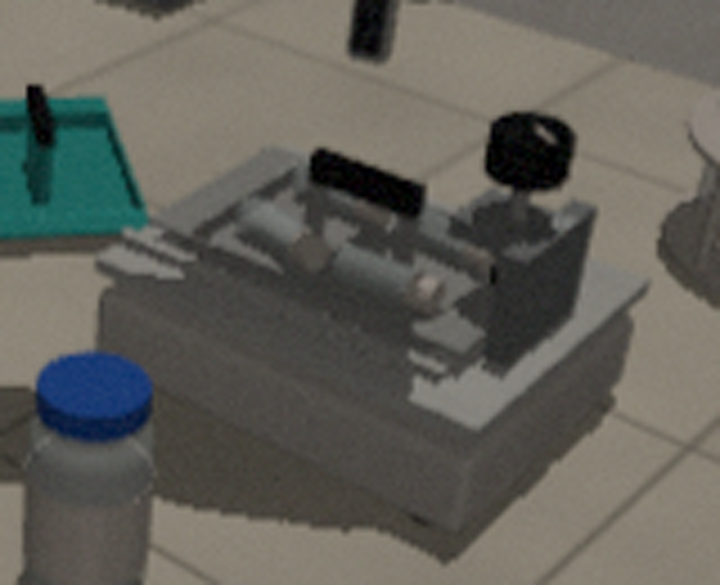

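The bar-to-knob distance is 91.5 mm against a nominal 91, so the tray is home. Next is the knob at about (570,246).

```bash
python3 - <<'E'
from h import *
plan([570,246.3,392],17.45)
E
python3 -m creep '[[0,-0.004,0.014,0,0,0,0.085],[0,-0.006,0.022,0,0,0,0.085],[0,-0.006,0.022,0,0,0,0.085],[0,-0.005,0.018,0,0,0,0.085],[0,-0.002,0.006,0,0,0,0.085]]' 40; python3 - <<'E'
from h import *
c=camera("wrist");cv2.imwrite("pics/w11.png",c["image"][:,:,::-1])
plan([570,246.3,342],17.45)
W=cloud(c).reshape(-1,3);W=W[~np.isnan(W[:,0])]
p=W[(abs(W[:,0]-570)<35)&(abs(W[:,1]-246)<35)&(W[:,2]>185)&(W[:,2]<210)]
print(len(p),p.mean(0),cv2.minEnclosingCircle(p[:,:2].astype(np.float32)),np.percentile(p[:,2],[10,50,90]))
E
```

```text
t 18.35 pos [479.9 244.  387.9] zhead 17.33 x_ax [-3.0e-04  1.1e-03 -1.0e+00] open 84.9 F [ 0.  -0.4 -0.4] T [-0.02  0.02  0.04] j [-38.  18.   7. 104.  -2.  58.  77.]
shift tool mm [ -4.1 -24.6  86.7] now-axes; in target axes [ -4.1 -24.8  86.7]
rotvec [-0.12  0.   -0.07]
time_s: 18.98
tool_pos: [569.9, 245.3, 385.1]
eef_rot: [-171.6, 89.8, -155.2]
contact_force: [0.8, -0.8, 0.9]
opening: 84.5
t 19.02 pos [570.  245.2 385. ] zhead 16.37 x_ax [-0.0027 -0.0014 -1.    ] open 85.2 F [0.7 0.1 0.3] T [-0.04 -0.09 -0.03] j [-34.  25.   8.  93.  -4.  62.  82.]
shift tool mm [43.   1.1  0.4] now-axes; in target axes [43.   1.1  0.3]
rotvec [-1.08 -0.17  0.03]
3911 [566.05134649 246.69512171 199.07002392] ((568.9252319335938, 247.60398864746094), 22.166940689086914) [196.62126727 199.92907905 200.86345824]
```

View pics/w11.png

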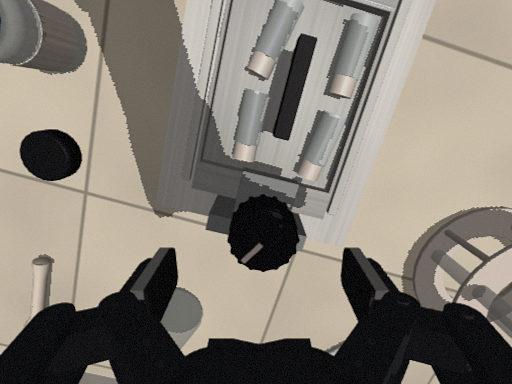

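The knob is at about (232,263) in the wrist image with its white index mark visible. The fit gives (569,247.5) with the top at 200, so it is near fully up.

```bash
python3 -m creep '[[0.015,0.001,0,0,-0.2,0,0.085],[0.015,0.001,0.0,0,0,0,0.085],[0.008,0,0.0,0,0,0,0.085],[0.002,0,0.0,0,0,0,0.085],[0,0,0.0,0,0,0,0.085]]' 40; python3 - <<'E'
from h import *
plan([569.5,247,342],17)
c=camera("wrist");cv2.imwrite("pics/w12.png",c["image"][:,:,::-1])
E
```

```text
time_s: 19.65
tool_pos: [567.4, 247.5, 340.8]
eef_rot: [-166.6, 89.8, -150.3]
contact_force: [0.2, 0.9, 0.0]
opening: 84.7
t 19.65 pos [567.4 247.5 340.8] zhead 16.34 x_ax [-0.0024 -0.0014 -1.    ] open 84.7 F [0.2 0.9 0. ] T [-0.02 -0.03  0.01] j [-34.  28.   8.  96.  -4.  57.  82.]
shift tool mm [-1.2 -1.1  1.9] now-axes; in target axes [-1.2 -1.1  1.8]
rotvec [-0.66 -0.16  0.04]
```

View pics/w12.png

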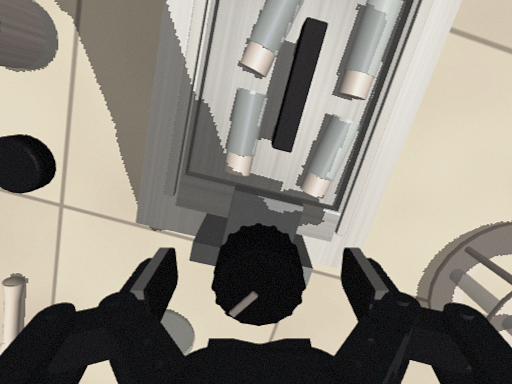

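```bash
python3 -m creep '[[0,0,0.002,0,-0.1,0,0.085],[0,0,0.0,0,0,0,0.05],[0,0,0.0,0,0,0,0.03],[0,0,0.0,0,0,0,0.03],[0,0,0.0,0,0,0,0.03]]' 40; python3 - <<'E'
from h import *
plan([569.5,247,342],17)
c=camera("wrist");cv2.imwrite("pics/w13.png",c["image"][:,:,::-1])
E
```

```text
time_s: 20.32
tool_pos: [570.0, 247.8, 342.5]
eef_rot: [-13.6, 89.9, 2.7]
contact_force: [-0.9, 0.2, -0.3]
opening: 40.9
t 20.32 pos [570.  247.8 342.5] zhead 16.31 x_ax [ 1.7e-03  1.0e-04 -1.0e+00] open 40.9 F [-0.9  0.2 -0.3] T [ 0.03 -0.03 -0.03] j [-34.  28.   8.  96.  -4.  57.  82.]
shift tool mm [ 0.5 -0.6 -0.7] now-axes; in target axes [ 0.5 -0.6 -0.7]
rotvec [-0.69  0.1   0.02]
```

View pics/w13.png

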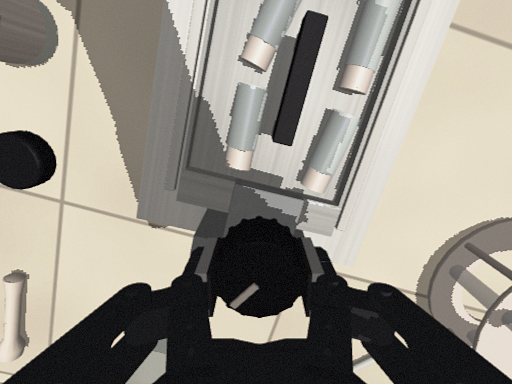

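```bash
python3 -m creep '[[0.0003,0,0,5,0,0,0.03],[0.0004,0,0.0,10,0,0,0.03],[0.0004,0,0.0,10,0,0,0.03],[0.0004,0,0.0,10,0,0,0.03],[0.0004,0,0.0,10,0,0,0.03]]' 40; python3 - <<'E'
from h import *
plan([569.5,247,342])
E
```

```text
time_s: 21.0
tool_pos: [570.0, 247.3, 340.7]
eef_rot: [32.2, 89.9, 2.2]
contact_force: [-0.1, 0.0, 0.5]
opening: 41.2
t 21.0 pos [570.  247.3 340.7] zhead -30.05 x_ax [ 1.4e-03  1.0e-04 -1.0e+00] open 41.2 F [-0.1  0.   0.5] T [-0.19  0.14  0.04] j [-42.  28.  19.  96. -11.  57.  41.]
shift tool mm [-1.3 -0.5 -0.3] now-axes; in target axes [-1.3 -0.5 -0.3]
rotvec [ 0.    0.07 -0.04]
```

```bash
python3 -m creep '[[0.0004,0,0,10,0,0,0.03],[0.0004,0,0.0,10,0,0,0.03],[0.0004,0,0.0,10,0,0,0.03],[0.0004,0,0.0,10,0,0,0.03],[0.0004,0,0.0,10,0,0,0.03]]' 40; python3 - <<'E'
from h import *
plan([569.5,247,342])
E
python3 -m creep '[[0.0004,0,0,10,0,0,0.03],[0.0004,0,0.0,10,0,0,0.03],[0.0004,0,0.0,10,0,0,0.03],[0.0004,0,0.0,10,0,0,0.03],[0.0004,0,0.0,10,0,0,0.03]]' 40; python3 - <<'E'
from h import *
plan([569.5,247,342])
c=camera("wrist");cv2.imwrite("pics/w14.png",c["image"][:,:,::-1])
E
```

```text
time_s: 21.62
tool_pos: [569.6, 247.0, 338.7]
eef_rot: [45.0, 90.0, -36.7]
contact_force: [-1.1, -0.2, 0.8]
opening: 41.0
t 21.62 pos [569.6 247.  338.7] zhead -81.72 x_ax [ 7.e-04 -5.e-04 -1.e+00] open 41.0 F [-1.1 -0.2  0.8] T [-0.21  0.15  0.05] j [-50.  30.  33.  97. -19.  58.  -3.]
shift tool mm [-3.3 -0.1  0. ] now-axes; in target axes [-3.3 -0.1  0. ]
rotvec [ 0.    0.03 -0.03]
time_s: 22.25
tool_pos: [569.1, 247.2, 336.7]
eef_rot: [32.6, 90.0, -100.8]
contact_force: [0.0, -0.8, -0.2]
opening: 41.2
t 22.25 pos [569.1 247.2 336.7] zhead -133.35 x_ax [-1.e-04 -5.e-04 -1.e+00] open 41.2 F [ 0.  -0.8 -0.2] T [-0.18  0.07  0.04] j [-58.  34.  47.  98. -28.  60. -46.]
shift tool mm [-5.3  0.4 -0.1] now-axes; in target axes [-5.3  0.4 -0.1]
rotvec [ 0.    0.03 -0.02]
```

View pics/w14.png

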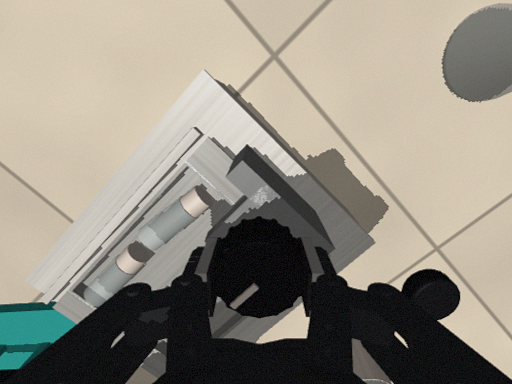

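The index mark stays fixed in the wrist view, so there is no slip. 150° turned so far.

```bash
python3 -m creep '[[0.0004,0,0,10,0,0,0.03],[0.0004,0,0.0,10,0,0,0.03],[0.0004,0,0.0,10,0,0,0.03],[0.0004,0,0.0,8,0,0,0.03],[0.000,0,0.0,0,0,0,0.03]]' 40; python3 - <<'E'
from h import *
plan([569.5,247,342])
E
python3 -m creep '[[0,0,0,0,0,0,0.06],[0,0,0.0,0,0,0,0.085],[0,0,0.0,0,0,0,0.085],[0,0,0.0,0,0,0,0.085],[0.000,0,0.0,0,0,0,0.085]]' 40; python3 - <<'E'
from h import *
plan([569.5,247,342])
E
```

```text
time_s: 22.92
tool_pos: [569.0, 247.7, 335.2]
eef_rot: [61.5, 89.9, -110.6]
contact_force: [-0.5, -0.6, 2.7]
opening: 40.9
t 22.93 pos [569.  247.7 335.2] zhead -172.02 x_ax [-4.0e-04 -1.1e-03 -1.0e+00] open 40.9 F [-0.5 -0.6  2.7] T [-0.25  0.18 -0.02] j [-64.  38.  57.  99. -35.  63. -78.]
shift tool mm [-6.8  0.8 -0.4] now-axes; in target axes [-6.8  0.8 -0.4]
rotvec [ 0.    0.03 -0.06]
time_s: 23.55
tool_pos: [568.9, 248.1, 334.9]
eef_rot: [-7.0, 89.9, -178.5]
contact_force: [0.2, 0.7, -0.2]
opening: 85.0
t 23.55 pos [568.9 248.1 334.9] zhead -171.45 x_ax [-9.e-04 -0.e+00 -1.e+00] open 85.0 F [ 0.2  0.7 -0.2] T [ 0.04 -0.01  0.  ] j [-64.  38.  57.  99. -35.  63. -77.]
shift tool mm [-7.1  1.2 -0.5] now-axes; in target axes [-7.1  1.2 -0.5]
rotvec [-0.    0.05  0.01]
```

```bash
R='';python3 -m creep '[[0,0,0,-10,0,0,0.085],[0,0,0.0,-10.5,0,0,0.085],[0,0,0.0,-10.5,0,0,0.085],[0,0,0.0,-10.5,0,0,0.085],[0.000,0,0.0,-10.5,0,0,0.085]]'; python3 -m creep '[[0,0,0,-10.5,0,0,0.085],[0,0,0.0,-10.5,0,0,0.085],[0,0,0.0,-10.5,0,0,0.085],[0,0,0.0,-10.5,0,0,0.085],[0.000,0,0.0,-10.5,0,0,0.085]]'; python3 - <<'E'
from h import *
plan([569.5,247,335],20)
E
```

```text
time_s: 24.18
tool_pos: [568.7, 248.2, 334.6]
eef_rot: [3.7, 89.9, -114.4]
contact_force: [0.6, -0.4, 0.6]
opening: 84.8
time_s: 24.8
tool_pos: [568.8, 247.6, 334.7]
eef_rot: [-28.2, 89.9, -92.6]
contact_force: [0.7, 0.1, 1.3]
opening: 84.9
t 24.8 pos [568.8 247.6 334.7] zhead -64.46 x_ax [-1.0e-04 -1.9e-03 -1.0e+00] open 84.9 F [0.7 0.1 1.3] T [-0.03  0.03  0.06] j [-47.  30.  28.  97. -16.  57.  12.]
shift tool mm [-0.3  0.4  0.9] now-axes; in target axes [-0.3 -0.8  0.5]
rotvec [-8.446e+01  4.000e-02  1.100e-01]
```

```bash
python3 -m creep '[[0,0,0,-10.5,0,0,0.085],[0,0,0.0,-10.5,0,0,0.085],[0,0,0.0,-10.5,0,0,0.085],[0,0,0.0,-10.5,0,0,0.085],[0.000,0,0.0,-10.5,0,0,0.085]]'; python3 -m creep '[[0,0,0,-10.5,0,0,0.085],[0,0,0.0,-10.5,0,0,0.085],[0,0,0.0,-10.5,0,0,0.085],[0,0,0.0,-6,0,0,0.085],[0.000,0,0.0,0,0,0,0.085]]'; python3 - <<'E'
from h import *
plan([569.5,247,334.5])
c=camera("wrist");cv2.imwrite("pics/w15.png",c["image"][:,:,::-1])
E
```

```text
time_s: 25.42
tool_pos: [569.0, 246.7, 334.7]
eef_rot: [-73.0, 89.8, -83.8]
contact_force: [1.3, 0.6, -0.0]
opening: 85.3
time_s: 26.05
tool_pos: [569.4, 245.3, 334.5]
eef_rot: [-110.3, 89.8, -82.7]
contact_force: [0.7, -0.7, 0.2]
opening: 85.2
t 26.05 pos [569.4 245.3 334.5] zhead 27.68 x_ax [ 5.0e-04 -3.6e-03 -1.0e+00] open 85.2 F [ 0.7 -0.7  0.2] T [-0.03 -0.01  0.02] j [-31.  28.   4.  96.  -2.  56.  91.]
shift tool mm [0.  1.4 0.8] now-axes; in target axes [0.  1.4 0.8]
rotvec [ 0.   -0.07  0.2 ]
```

View pics/w15.png

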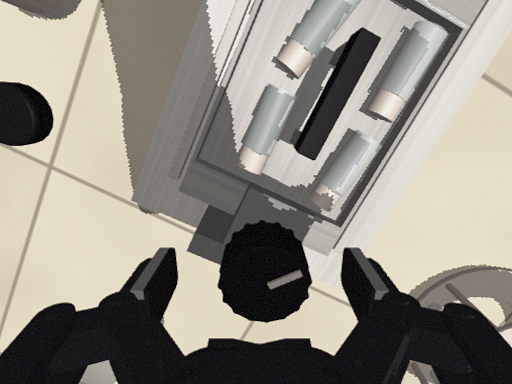

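Knob is at about (270,264). I'll regrasp with a +1.4 mm y correction and continue.

```bash
python3 -m creep '[[0,0.0014,0.0008,0,0,0.2,0.085],[0,0,0.0,0,0,0,0.05],[0,0,0.0,0,0,0,0.03],[0,0,0.0,0,0,0,0.03],[0.000,0,0.0,0,0,0,0.03]]' 40;  python3 -m creep '[[0.0003,0,0,5,0,0,0.03],[0.0004,0,0.0,10,0,0,0.03],[0.0004,0,0.0,10,0,0,0.03],[0.0004,0,0.0,10,0,0,0.03],[0.0004,0,0.0,10,0,0,0.03]]' 40; python3 - <<'E'
from h import *
plan([569.5,247,342])
E
python3 -m creep '[[0.0004,0,0,10,0,0,0.03],[0.0004,0,0.0,10,0,0,0.03],[0.0004,0,0.0,10,0,0,0.03],[0.0004,0,0.0,10,0,0,0.03],[0.0004,0,0.0,10,0,0,0.03]]' 40; python3 - <<'E'
from h import *
plan([569.5,247,342])
E
```

```text
time_s: 26.72
tool_pos: [569.3, 247.5, 334.7]
eef_rot: [173.0, 89.9, -159.7]
contact_force: [0.1, -0.2, -0.2]
opening: 41.1
time_s: 27.35
tool_pos: [569.2, 247.7, 332.9]
eef_rot: [170.8, 89.9, 151.8]
contact_force: [-0.2, 0.3, 0.1]
opening: 41.2
t 27.35 pos [569.2 247.7 332.9] zhead -18.98 x_ax [-1.2e-03  6.0e-04 -1.0e+00] open 41.2 F [-0.2  0.3  0.1] T [0.07 0.02 0.04] j [-39.  29.  16.  97.  -9.  56.  51.]
shift tool mm [-9.1 -0.6  0.5] now-axes; in target axes [-9.1 -0.6  0.5]
rotvec [-0.   -0.07 -0.01]
time_s: 27.98
tool_pos: [569.4, 248.0, 331.0]
eef_rot: [159.5, 89.9, 88.8]
contact_force: [-0.9, 0.9, -0.2]
opening: 40.6
t 27.98 pos [569.4 248.  331. ] zhead -70.65 x_ax [ 0.     0.001 -1.   ] open 40.6 F [-0.9  0.9 -0.2] T [-0.02 -0.04  0.02] j [-48.  30.  29.  98. -17.  57.   7.]
shift tool mm [-11.   -0.2   1. ] now-axes; in target axes [-11.   -0.2   1. ]
rotvec [-0.   -0.05 -0.02]
```

```bash
python3 -m creep '[[0.0004,0,0,10,0,0,0.03],[0.0004,0,0.0,10,0,0,0.03],[0.0004,0,0.0,10,0,0,0.03],[0.0003,0,0.0,8,0,0,0.03],[0.0002,0,0.0,5,0,0,0.03]]' 40; python3 - <<'E'
from h import *
plan([569.5,247,342])
c=camera("wrist");cv2.imwrite("pics/w16.png",c["image"][:,:,::-1])
E
```

```text
time_s: 28.6
tool_pos: [569.6, 248.1, 329.3]
eef_rot: [132.4, 89.9, 17.2]
contact_force: [0.1, -0.6, 0.8]
opening: 41.1
t 28.6 pos [569.6 248.1 329.3] zhead -115.16 x_ax [ 1.3e-03  4.0e-04 -1.0e+00] open 41.1 F [ 0.1 -0.6  0.8] T [-0.05 -0.03  0.08] j [-55.  33.  41.  98. -25.  58. -31.]
shift tool mm [-12.7   0.4   1. ] now-axes; in target axes [-12.7   0.4   1. ]
rotvec [-0.   -0.05 -0.06]
```

View pics/w16.png

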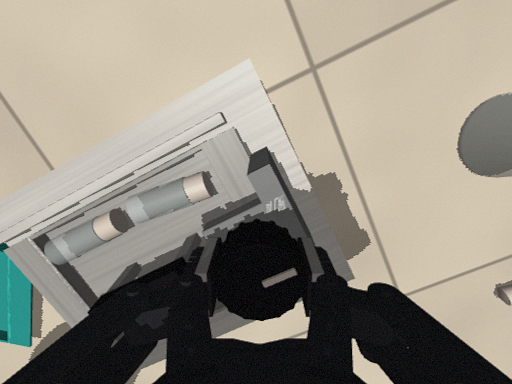

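```bash
python3 -m creep '[[0.0003,0,0,6,0,0,0.03],[0.0002,0,0.0,5,0,0,0.03],[0.0002,0,0.0,5,0,0,0.03],[0.0002,0,0.0,5,0,0,0.03],[0.0002,0,0.0,4,0,0,0.03]]' 40; python3 - <<'E'
from h import *
plan([569.5,247,342])
c=camera("wrist");cv2.imwrite("pics/w17.png",c["image"][:,:,::-1])
E
```

```text
time_s: 29.28
tool_pos: [571.0, 249.9, 328.9]
eef_rot: [146.7, 89.6, 6.4]
contact_force: [4.0, 0.4, -3.6]
opening: 40.8
t 29.27 pos [571.  249.9 328.9] zhead -140.23 x_ax [ 7.1e-03  8.0e-04 -1.0e+00] open 40.8 F [ 4.   0.4 -3.6] T [ 0.1  -0.87  1.47] j [-59.  35.  48.  98. -29.  60. -51.]
shift tool mm [-13.1   1.3   3. ] now-axes; in target axes [-13.1   1.2   3. ]
rotvec [-0.   -0.34 -0.23]
```

View pics/w17.png

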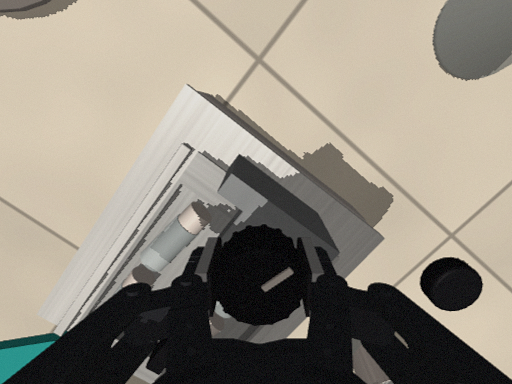

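Torque has risen to 1.5 N·m and the mark no longer follows the gripper, so the knob is at its stop. Releasing.

```bash
python3 -m creep '[[0,0,0,0,0,0,0.03],[0,0,0,0,0,0,0.05],[0,0,0.0,0,0,0,0.085],[0,0,0.0,0,0,0,0.085],[0.000,0,0.0,0,0,0,0.085]]' 40; python3 - <<'E'
from h import *
plan([569.5,247,342])
c=camera("wrist");cv2.imwrite("pics/w18.png",c["image"][:,:,::-1])
E
```

```text
time_s: 29.95
tool_pos: [570.8, 249.8, 328.6]
eef_rot: [146.0, 89.6, 5.8]
contact_force: [-1.0, 0.4, -0.1]
opening: 84.5
t 29.95 pos [570.8 249.8 328.6] zhead -140.22 x_ax [ 6.2e-03  6.0e-04 -1.0e+00] open 84.5 F [-1.   0.4 -0.1] T [-0.04  0.04 -0.03] j [-59.  35.  48.  98. -30.  60. -51.]
shift tool mm [-13.4   1.4   2.8] now-axes; in target axes [-13.4   1.3   2.8]
rotvec [-0.  -0.3 -0.2]
```

View pics/w18.png

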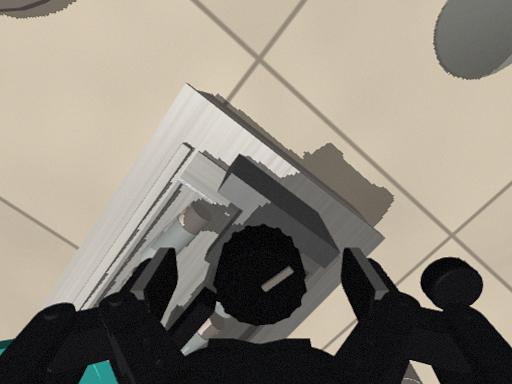

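```bash
python3 -m creep '[[-0.008,0,0,0,0,0,0.085],[-0.02,0,0,0,0,0,0.085],[-0.03,0,0.0,0,0,0,0.085],[-0.035,0,0.0,0,0,0,0.085],[-0.02,0,0.0,0,0,0,0.085]]' 40; python3 - <<'E'
from h import *
plan()
for n in ["top","scene","wrist"]:
    c=camera(n);a=c["image"][:,:,::-1];a=a[100:230,120:280] if n=="top" else a[120:250,270:430] if n=="scene" else a
    cv2.imwrite(f"pics/{n}19.png",cv2.resize(a,None,fx=4.5,fy=4.5,interpolation=2) if n!="wrist" else a)
    W=cloud(c).reshape(-1,3);W=W[~np.isnan(W[:,0])]
    for nm,(x0,x1,y0,y1,z0,z1) in dict(knob=(540,600,215,280,165,207),bar=(430,530,220,265,125,146),flange=(350,600,170,320,91,100),jar=(440,540,-60,50,110,140),cap=(570,670,-60,50,18,40)).items():
        p=W[(W[:,0]>x0)&(W[:,0]<x1)&(W[:,1]>y0)&(W[:,1]<y1)&(W[:,2]>z0)&(W[:,2]<z1)]
        if len(p)>4:
            r=cv2.minAreaRect(p[:,:2].astype(np.float32));print(n,nm,len(p),np.round(p.mean(0),1),np.round(r[0],1),np.round(r[1],1),round(r[2],1),np.round(np.percentile(p[:,2],[50,90,98]),1))
E
```

```text
time_s: 30.62
tool_pos: [569.7, 249.4, 445.6]
eef_rot: [129.3, 89.7, -10.9]
contact_force: [0.7, -0.3, 0.4]
opening: 85.2
t 30.62 pos [569.7 249.4 445.6] zhead -140.28 x_ax [ 4.4e-03 -9.0e-04 -1.0e+00] open 85.2 F [ 0.7 -0.3  0.4] T [ 0.01  0.   -0.03] j [-62.  29.  52.  90. -24.  72. -56.]
rotvec [-0.   -0.16 -0.2 ]
top knob 209 [565.7 243.6 183.5] [566.7 245.1] [41. 42.] 44.8 [184.9 187.2 189. ]
top bar 135 [477.  240.7 139.4] [476.6 241.9] [69.9 12.5] 1.2 [140.5 143.7 144.9]
top flange 938 [460.5 242.   95.7] [476.7 245.7] [208.3 138.5] 2.2 [95.8 98.7 99.8]
top jar 288 [490.9  -9.7 124.1] [492.  -9.] [53.  55.8] 89.7 [124.2 126.9 128.2]
top cap 264 [617.7  -2.   24.6] [618.   -1.3] [54.8 55.9] 89.4 [24.4 27.9 28.6]
scene knob 256 [574.1 239.8 179.2] [570.9 246.6] [41.  42.3] 0.3 [182.1 185.6 186.6]
scene bar 201 [482.1 240.7 135.3] [480.3 242.8] [69.3 15.5] 1.5 [135.9 141.4 142. ]
scene flange 876 [479.5 225.1  94.9] [486.4 244.4] [223.2 133.1] 2.5 [94.7 98.  99.6]
scene jar 421 [499.6 -13.  121.7] [496.   -9.2] [54.9 55.5] 43.9 [123.4 124.9 125.5]
scene cap 454 [624.4  -3.3  23.4] [623.   -1.6] [56.6 56.8] 80.0 [23.6 25.2 25.9]
wrist knob 2054 [571.2 250.3 185.5] [569.3 248.7] [42.9 43.1] 46.3 [186.8 187.8 188.6]
wrist bar 839 [481.8 246.  140.8] [478.3 244.8] [70.7 12.4] 1.9 [142.5 143.5 144.1]
wrist flange 3666 [482.5 246.6  96.6] [484.8 244.8] [222.7 130.5] 2.1 [96.8 98.  99.5]
wrist cap 1140 [621.    4.7  25.2] [620.9   2. ] [58.  59.1] 62.7 [25.5 26.7 27.3]
```

View pics/scene19.png

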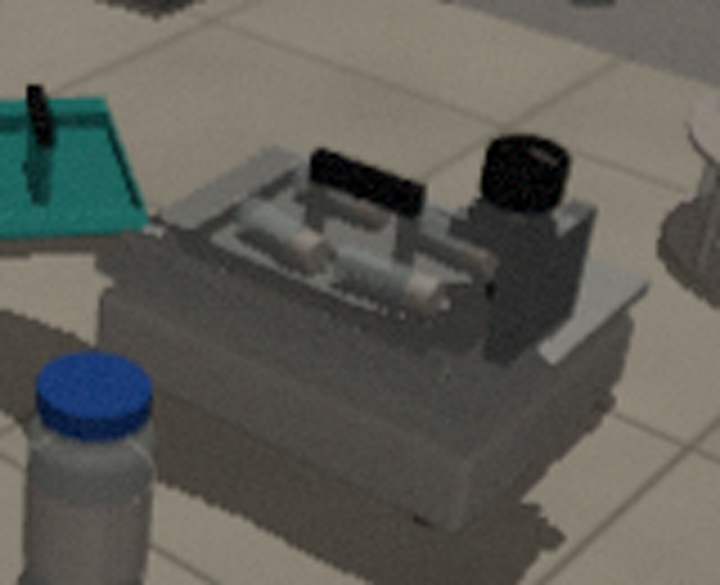

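View pics/wrist19.png

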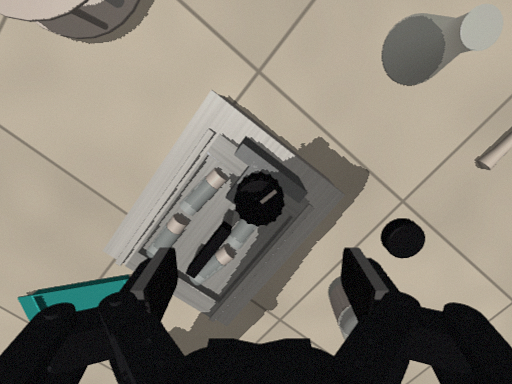

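View pics/top19.png

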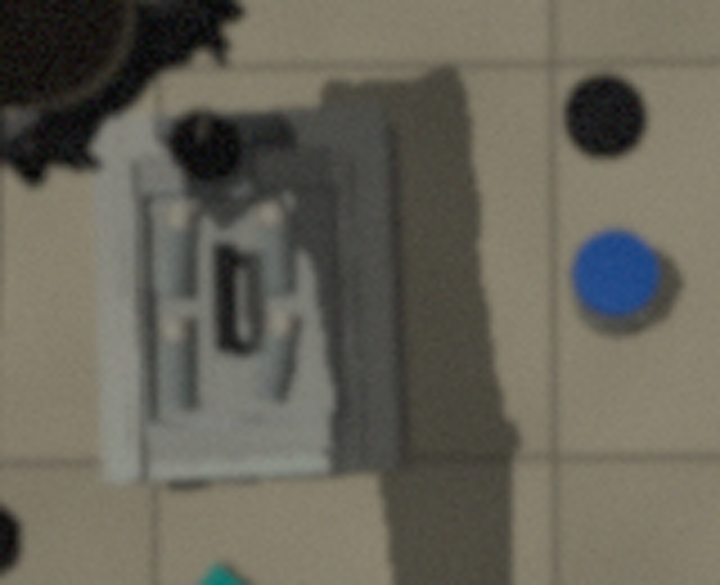

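```bash
python3 -c "
from bench import ticket
print(ticket.sign_off())"
```

```text
the job is handed in; nothing more can be done
None
```

The tray is home on the shaker with the clamp screwed down to its stop. I let go and handed the job in at about 31 s on the robot's clock; the sign-off gives no verdict.

- **Carrying:** I lifted the steel tray level by its bar and carried it over the jar. It went down between the rails at the open end and slid under the clamp arm until it pressed on the back stop with 14 N.
- **Clamping:** I turned the knob clockwise in two strokes, about 350° in all. At the end the torque rose to 1.5 N·m and the knob stopped following the gripper, so I took it to be at its stop. The knob's mark did not move when the fingers opened.

**Last checks**
- **Tray position:** the bar-to-knob distance read 90.1, 90.6 and 91.0 mm in the three cameras, against 91 mm nominal. The tray was flat between the rails.
- **Knob height:** its top was at about 186 mm (camera readings 185 to 188.6), against 186 mm nominal at the stop.
- **Vials:** all four are in the tray.
- **Jar and cap:** both are where they started, to within measurement noise of about 1 mm.
- **Gripper:** it was clear of everything, about 100 mm above the knob.

**Weak points**
- **Clamp pad:** I could not see it directly. That it presses on the flange is inferred from the knob height and the stop torque.
- **Camera spread:** the top camera read about 2 mm off from the others throughout. I allowed for that.

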